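Pull the dust extractor's filter plate for inspection

ROBOT

A 6-joint arm with a two-finger parallel gripper is mounted at the origin on the work surface. World frame = base frame: x ahead of the robot, y to its left, z up, the work surface at z = 0. Lengths are in m, angles in degrees, forces in N, time in s.
With the tool pointing down it reaches from about 0.3 to 0.75 m from the base axis. Payload 8.5 kg.
Tool frame: the origin (TCP) lies midway between the tips of the shut fingers; the grasp point (between the pads) lies 19 mm behind it; y points along the fingers, x is the direction in which the jaws open and shut, and the axes are right-handed (so a half turn about y gives the same grasp; the last joint's range is limited). The gripper opens to 85 mm and grips with 20 to 120 N. Pads are 22 mm wide; open, the fingers measure 114 mm over their backs; the gripper's body (76 mm by 85 mm) begins 54 mm behind the grasp point. The pads swing forward as they close: fully open they stand 13 mm farther back than shut.
Start: joints at [-87.909, 21.807, 74.336, -0, 83.858, -12.336], TCP at [0.137, -0.533, 0.231] pointing down, gripper open.
Joint ranges: [-178.18, 178.18], [-50.72, 133.34], [12.68, 142.11], [-81.47, 261.47], [9.98, 163.14], [-165.26, 165.26]. Speed limits (degrees/s): [136.94, 136.94, 180, 180, 180, 180].

INTERFACE

Orientations are given as a 3x3 rotation matrix whose columns are the frame's x, y, z axes.
In Python, from rig import env gives the robot as it stands.
- The arm moves only by the tool carry_out, never from a script. Its argument "plan" is a list of rows, each a list of 3 entries, a list of its own where there are three numbers: the shift along the tool's x, y, z in m, then the turn, a rotation vector about the tool's x, y, z in degrees, then the finger opening in m, from 0 to 0.0854. In form: [[[dx, dy, dz], [ax, ay, az], jaw], ...]. A call has 1 to 8 rows; each row shifts and turns the commanded pose from where the row before left it, along the tool's axes as they then stand; what a row does not reach is not made up. A row lasts 1/8 s, in which the tool goes at most 62.5 mm and 10.7 degrees, less where a joint would pass 70% of its speed; a pose out of reach is approached as far as the arm can. A call is refused whole if a number of a shift passes 0.0625 or a number of a turn 10.7, either way. A call with a gripper value outside its range is refused whole. The fingers move at their own pace and stop on an object; "force" is the grip in N (left out, the last holds). Time passes only in rows, so rows that do not move let the fingers close. It gives the time, the measured TCP pose, the force and the opening at its end, in the units of the state.
- env.observe(): the state, without advancing time (a new reading comes with each control period).
- env.get_image(name): name is "scene" or "top"; returns a dict with "image" (420x560x3 uint8, red, green, blue), "vfov" (degrees; the focal length in pixels is half the picture's height over the tangent of half this angle, whatever the lens; pixels are square), "cx", "cy" (the principal point, pixels), "k1" (the pictures are not rectified: a ray, as slopes to the right and down, at radius r is drawn at 1 + k1 r^2 times it, then the intrinsics apply), "rvec" (rotation vector, rad) and "tvec" (3), from world to camera coordinates, as OpenCV has them. Camera axes: x right, y down, z forward; pixel columns grow to the right and rows downward; lengths in m; the calibration is good to about 2 mm. A picture is of the moment at which its call begins. There is no depth.
- env.close_job(): hands the job in, once; it reports no verdict.
Trained networks look in a picture, given as the dict that the camera call returned (one of the last four; its "shot" number tells which), for a name from the list of things; names that differ only in an ending like _2 or _b are one class to them, and where a whole thing is asked for, a point or a joint stands for the part that bears it (a point fixed in the world has none). Each returns a list of dicts, best first, with "conf" (0 to 1); they miss things now and then, are a little off and sometimes report something else, mostly with a low value. They report only what shows in the picture. A call takes as long as a camera call. They do not tell look-alikes from the thing itself.
- env.outline_of(target, picture): "mask" (420x560 bool, what is visible of it) and "pixel" ([row, column] in pixels, amid what is visible of it).
The state is a dict: "time_s": time; "q": joint angles; "qvel": joint speeds; "joint_efforts": joint torques, N m; "position": TCP position; "tool_rot": TCP orientation; "ft_force": force on the tool from outside, world axes, zero at the start; "wrist_torque": the same for the moment, N m; "grip_width": finger opening in m.
Only numpy, scipy, OpenCV 4.12 (cv2) and the standard library are available. Lean on these libraries where they do the work, as an engineer would, in place of code of your own. Each camera call takes 0.05 s, during which the arm holds its last target.

TASK

To check the bench dust extractor's filter, first clear its flap: stand the two kiln props from it end-down in the two free holes of the wooden rack, fully home, never tipping them over. Then lift the flap by its handle until it stands open, and draw the filter plate straight up out of its slot by its grip. Finish while still holding the plate upright and still, well clear above the middle of the steel dust tray, with the flap left open and everything else left where it was.

Things in the scene. Friction and masses are not known exactly. Their poses are not given: they have to be found in the camera images.
- extractor: Bench dust extractor, fixed grey steel case 230 (x) by 280 (y) by 165 mm high. Origin: centre of underside, on the bench; its x runs from intake grille to exhaust louvres, z up. The flap covers an opening in its top: x -61 to +49 mm, y +-84 mm. The filter plate stands on a floor 24 mm above the origin, between guide rails at its side edges (centred x = -15 mm, 25 mm gap, up to 124 mm).
- flap (a joint): Flap angle, rad: 0 shut (level on the case's top), 1.57 upright, stop at 2.0. The flap is a 6 mm steel sheet 140 (x) by 200 mm (y), 0.35 kg, hinged at its back edge along the extractor's y axis; its front edge lifts and swings to the extractor's +x. Stiff hinge: it stays at any angle where it is left; moving it takes about 2 to 6 N at the handle.
- flap_hinge (a point): Middle of the hinge line, at the flap's lower face: 62 mm behind (+x of) the extractor's origin, 165.5 mm above it. Axes turn with the flap; parallel to the extractor's when shut.
- flap_handle (a point): Middle of the flap's bow handle: a dark round bar 10 mm thick, 100 mm long, parallel to the hinge, on a post at each end. In the flap's frame 118 mm in front of (-x) flap_hinge and 35 mm above it (24 mm clear space under the bar), 22 mm from the flap's free edge.
- filter: Filter plate: grey plastic frame 160 mm wide (its y), 20 thick (x), 108 tall, white pleats, about 0.3 kg. Origin: centre of its underside, z up its height. On the middle of its top edge a black grip block, 14 (x) by 24 mm (y), from 108 to 137 mm above the origin, to pinch from above. It starts under the shut flap in the extractor's rails (extractor x = -15 mm), axes parallel to the extractor's.
- prop_a: Kiln prop: pale round ceramic post, 28 mm diameter, 110 mm long, about 0.13 kg, dark dimple on top. Origin: centre of its underside, z along its length. It starts upright on the flap's upper face (171.5 mm above the bench), on the extractor's +y half.
- prop_b: A second kiln prop just like prop_a; at the start it stands upright on the flap, on the -y half.
- rack: Fixed wooden prop rack, 250 (its x) by 74 by 60 mm high, with a row of four round blind holes along its x, 34 mm wide, 48 deep (floor 12 mm above the bench), 58 mm apart, mouths chamfered. Origin: centre of underside. The outer two hold props, the inner two are free. It stands at one side of the extractor, the tray at the other; which side varies.
- rack_hole1 (a point): Centre of the mouth of a free inner hole (rack x = -29 mm), 60 mm above the bench. A prop fully home stands on the hole's floor, 62 mm of it showing. Either prop may go in either hole.
- rack_hole2 (a point): Centre of the mouth of the other free hole (own x = +29 mm), 60 mm above the bench.
- tray: Open steel dust tray, fixed, 200 (own x) by 240 (y) mm, rim 30 mm high, walls 3 mm. Origin: centre of its underside, on the bench.
- rack_prop_1: Prop, like the others, that already stands in the outer hole at the rack's own x = -87 mm. Leave alone.
- rack_prop_2: Prop that already stands in the outer hole at the rack's own x = +87 mm. Leave alone.
- brush: Wooden-handled dust brush, 200 mm long, 20 mm high, lying in the dust tray (rim higher than the brush). Leave alone.
- scraper: Scraper with a dark wooden handle and a steel blade, 230 mm long, 20 mm high, lying in front of the extractor. Leave alone.
- clay_bowl: Small dark grey clay bowl, 90 mm wide, 44 mm high, behind the extractor. Leave alone.
- wash_jar: White plastic jar, 72 mm wide, 100 mm high, behind the extractor. Leave alone.
Mind the look-alikes: they are no part of the job. Leave any pink look-alike of the prop_a alone. What is shaped like the prop_b but green or red is not meant.

How it is judged:
By the outcome, as a careful person would: the job done as asked, in the order asked, and still so for the second after the job is handed in, while the arm keeps its last pose, push and grip.
It also fails if it takes over 72 s, if anything falls off the work surface, if the arm or the gripper's body presses on something with over 40 N, if the wrist force passes 120 N, or if a joint passes its speed limit or range.

## Working session

There is one attempt and no reset: what is moved stays moved. The work goes in short steps, Python scripts to look and compute and a tool call to move; the robot and the scene stay as the last step left them, time stands still between calls to the robot, and variables do not carry over. Pictures are saved under pics/ and viewed, and the job is handed in when it is done.

Besides the shell and the picture viewer there is one more tool, called after ">>>" as a command line: name --argument value ..., lists and objects as JSON in quotes. carry_out: Moves the arm, as the interface text tells. Its arguments: {"type":"object","properties":{"plan":{"type":"array","items":{"type":"array"}},"force":{"type":"number"}},"required":["plan"]}

```bash
ls; mkdir -p pics; python3 - <<'E'
from rig import env
import cv2,pickle
s=env.observe();print(s)
for n in("scene","top"):
    d=env.get_image(n);print({k:v for k,v in d.items() if k!="image"})
    cv2.imwrite(f"pics/{n}0.png",d["image"][:,:,::-1])
    pickle.dump(d,open(f"{n}0.pkl","wb"))
E
```

```text
pics
{'time_s': 0.0, 'q': array([-8.79080752e+01,  2.18411598e+01,  7.43869098e+01,  1.73261387e-03,
        8.38576194e+01, -1.23353495e+01]), 'qvel': array([-0.04657575,  0.02570808, -0.02430774, -0.1252249 , -0.02201869,
       -0.0758874 ]), 'joint_efforts': array([ 3.04047480e-04, -4.48465204e+01, -2.31281036e+01, -2.16892945e-04,
        4.77470137e-03,  1.44018077e-06]), 'position': array([ 0.13703111, -0.53234296,  0.2306975 ]), 'tool_rot': array([[ 2.49147758e-01, -2.45458127e-05,  9.68465484e-01],
       [-9.68464392e-01,  1.49565430e-03,  2.49147514e-01],
       [-1.45460509e-03, -9.99998881e-01,  3.48867169e-04]]), 'ft_force': array([-0.84297765,  1.23297326, -0.59260967]), 'wrist_torque': array([ 0.02939566,  0.02248217, -0.03589167]), 'grip_width': 0.08572049119723467}
{'vfov': 55.62301477204262, 'cx': 278.5095942938752, 'cy': 208.52756235533167, 'k1': -0.09232336800550942, 'rvec': array([ 2.08031259,  0.56984753, -0.28274599]), 'tvec': array([-0.50616259, -0.0482887 ,  1.21480949]), 'shot': 1}
{'vfov': 48.2267201980575, 'cx': 274.895107810342, 'cy': 206.76066788275125, 'k1': -0.16634695189195597, 'rvec': array([ 2.15489964, -2.0561179 ,  0.224178  ]), 'tvec': array([-0.01019468,  0.61369772,  1.14591522]), 'shot': 2}
```

View pics/scene0.png

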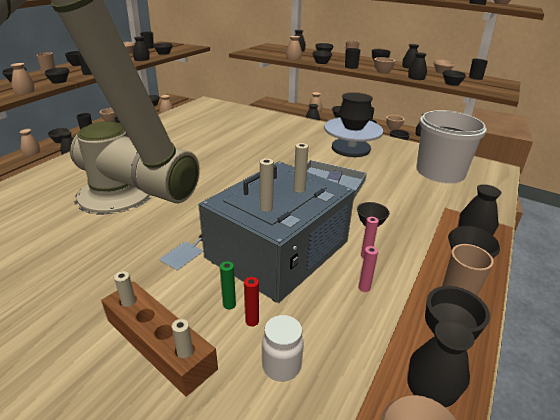

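View pics/top0.png

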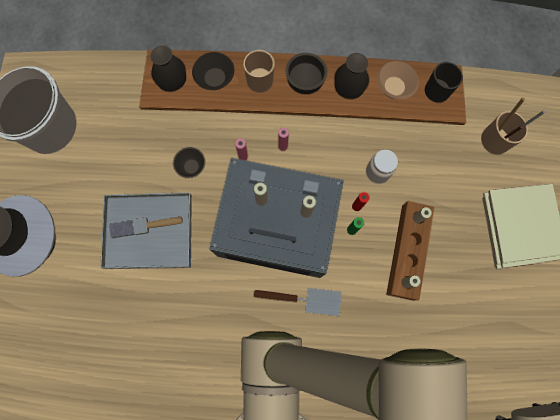

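```bash
cat > h.py <<'E'
import numpy as np,cv2,pickle
def K(d):
    f=210/np.tan(np.radians(d["vfov"]/2));return np.array([[f,0,d["cx"]],[0,f,d["cy"]],[0,0,1]])
def proj(d,P):
    return cv2.projectPoints(np.asarray(P,float).reshape(-1,1,3),d["rvec"],d["tvec"],K(d),np.array([d["k1"],0,0,0.]))[0][:,0]
def onplane(d,uv,z):
    p=cv2.undistortPoints(np.array(uv,float).reshape(-1,1,2),K(d),np.array([d["k1"],0,0,0.]))[:,0]
    R=cv2.Rodrigues(d["rvec"])[0];c=-R.T@d["tvec"]
    o=[]
    for a in p:
        r=R.T@np.array([a[0],a[1],1]);o.append(c+r*(z-c[2])/r[2])
    return np.array(o)
E
python3 - <<'E'
from rig import env
import cv2,pickle,numpy as np
M={}
for n in("scene","top"):
    d=env.get_image(n);pickle.dump(d,open(f"{n}0.pkl","wb"))
    im=d["image"].copy()
    for t in["extractor","flap","flap_handle","prop_a","rack","tray","rack_prop_1"]:
        L=env.outline_of(t,d)
        M[n,t]=L
        for l in L: print(n,t,round(l["conf"],2),np.round(l["pixel"]),l["mask"].sum())
        for i,l in enumerate(L):
            c,_=cv2.findContours(l["mask"].astype(np.uint8),0,2)
            cv2.drawContours(im,c,-1,{"extractor":(255,0,0),"flap":(0,255,0),"rack":(0,0,255),"tray":(255,255,0)}.get(t,(255,0,255)),1)
    cv2.imwrite(f"pics/{n}1.png",im[:,:,::-1])
pickle.dump(M,open("M.pkl","wb"))
E
```

```text
scene extractor 0.97 [229. 281.] 13511
scene flap 0.93 [195. 275.] 2459
scene flap_handle 0.66 [198. 274.] 2265
scene prop_a 0.85 [263. 365.] 552
scene prop_a 0.82 [235. 369.] 364
scene prop_a 0.76 [284. 227.] 573
scene prop_a 0.72 [169. 302.] 645
scene prop_a 0.65 [184. 268.] 595
scene prop_a 0.63 [302. 251.] 626
scene prop_a 0.63 [341. 160.] 5432
scene prop_a 0.56 [178. 331.] 109
scene prop_a 0.32 [227. 278.] 13562
scene rack 0.57 [337. 158.] 5340
scene tray 0.69 [172. 342.] 868
scene rack_prop_1 0.91 [341. 180.] 605
scene rack_prop_1 0.74 [287. 126.] 483
top extractor 0.79 [220. 277.] 11329
top extractor 0.47 [205. 305.] 242
top flap 0.7 [218. 276.] 4451
top flap 0.7 [164. 382.] 807
top flap_handle 0.93 [220. 278.] 4443
top flap_handle 0.48 [168. 383.] 776
top prop_a 0.8 [193. 262.] 252
top prop_a 0.64 [225. 359.] 206
top prop_a 0.56 [150. 241.] 210
top prop_a 0.56 [140. 284.] 220
top prop_a 0.48 [206. 307.] 244
top prop_a 0.48 [199. 356.] 219
top prop_a 0.33 [226. 138.] 843
top rack 0.89 [249. 410.] 2705
top tray 0.95 [234. 149.] 5904
top tray 0.73 [249. 410.] 2763
top rack_prop_1 0.77 [279. 407.] 142
top rack_prop_1 0.56 [214. 419.] 199
```

```bash
cat > fit.py <<'E'
from h import *
from scipy.optimize import minimize
M=pickle.load(open("M.pkl","rb"));D={n:pickle.load(open(f"{n}0.pkl","rb")) for n in("scene","top")}
def box(x,y,yaw,lx,ly,h,z0=0):
    c,s=np.cos(yaw),np.sin(yaw)
    return [[x+c*a*lx/2-s*b*ly/2,y+s*a*lx/2+c*b*ly/2,z] for a in(-1,1) for b in(-1,1) for z in(z0,z0+h)]
def cyl(x,y,z0,h,r=.014):
    t=np.linspace(0,2*np.pi,24,endpoint=False)
    return [[x+r*np.cos(a),y+r*np.sin(a),z] for a in t for z in(z0,z0+h)]
S=4
def sil(d,parts):
    m=np.zeros((420*S,560*S),np.uint8)
    for P in parts:
        h=cv2.convexHull((proj(d,P)*S+S/2-.5).round().astype(np.int32));cv2.fillConvexPoly(m,h,1)
    return cv2.resize(m.astype(np.float32),(560,420),interpolation=cv2.INTER_AREA)
def fit(f,masks,x0,dx):
    def cost(p):
        c=0
        for n,m in masks.items():
            s=sil(D[n],f(p));c+=1-np.minimum(s,m).sum()/np.maximum(s,m).sum()
        return c
    best=None
    for k in range(3):
        sim=np.vstack([x0]+[np.array(x0)+np.eye(len(x0))[i]*dx[i]/(k+1)*(-1)**k for i in range(len(x0))])
        r=minimize(cost,x0,method="Nelder-Mead",options=dict(initial_simplex=sim,xatol=1e-4,fatol=1e-5,maxiter=600));x0=r.x
    return r.x,r.fun
def mk(n,*idx):
    m=np.zeros((420,560),bool)
    for t,i in idx: m|=M[n,t][i]["mask"]
    return m.astype(np.float32)
def overlay(parts_all,name,edges=None):
    for n,d in D.items():
        im=d["image"][:,:,::-1].copy()
        for P in parts_all:
            h=cv2.convexHull(proj(d,P).round().astype(np.int32));cv2.polylines(im,[h],True,(0,255,255),1)
        cv2.imwrite(f"pics/{n}_{name}.png",im)
E
python3 - <<'E'
from fit import *
t=D["top"]
def init(px,z): return onplane(t,[px],z)[0][:2]
out=[]
props={}
for nm,ti,si in(("left",0,3),("right",4,4)):
    x0=init([M["top","prop_a"][ti]["pixel"][1],M["top","prop_a"][ti]["pixel"][0]],.23)
    for use in(("top","scene"),("top",),("scene",)):
        ms={"top":mk("top",("prop_a",ti)),"scene":mk("scene",("prop_a",si))}
        p,c=fit(lambda p:[cyl(p[0],p[1],.1715,.11)],{k:ms[k] for k in use},x0,[.01,.01]);print(nm,use,p,c)
        if len(use)==2: props[nm]=p
def rackf(p):
    c,s=np.cos(p[2]),np.sin(p[2])
    return [box(p[0],p[1],p[2],.25,.074,.06)]+[cyl(p[0]+c*a,p[1]+s*a,.012,.11) for a in(-.087,.087)]
x0=[*init([410,250],.06),np.radians(-10)]
ms={"top":mk("top",("rack",0),("rack_prop_1",0),("rack_prop_1",1)),"scene":mk("scene",("rack",0),("rack_prop_1",0),("rack_prop_1",1))}
for use in(("top","scene"),("top",),("scene",)):
    rk,c=fit(rackf,{k:ms[k] for k in use},x0,[.01,.01,.1]);print("rack",use,rk[:2],np.degrees(rk[2]),c)
    if len(use)==2:R=rk
x0=[*init([147,231],.02),np.radians(0)]
T,c=fit(lambda p:[box(*p,.2,.24,.03)],{"top":mk("top",("tray",0))},x0,[.01,.01,.1]);print("tray",T[:2],np.degrees(T[2]),c)
x0=[*init([277,218],.12),np.radians(-10)]
pr=[cyl(*props[k],.1715,.11) for k in props]
ms={"top":mk("top",("extractor",0),("flap",0),("prop_a",0),("prop_a",4)),"scene":mk("scene",("extractor",0),("flap",0),("prop_a",3),("prop_a",4))}
for use in(("top","scene"),("top",),("scene",)):
    E,c=fit(lambda p:[box(*p,.23,.28,.165)]+pr,{k:ms[k] for k in use},x0,[.01,.01,.1]);print("ext",use,E[:2],np.degrees(E[2]),c)
    if len(use)==2:EE=E
pickle.dump(dict(props=props,rack=R,tray=T,ext=EE),open("pose.pkl","wb"))
c,s=np.cos(EE[2]),np.sin(EE[2])
def ew(x,y,z):return [EE[0]+c*x-s*y,EE[1]+s*x+c*y,z]
hb=[ew(62-118+a,b,.2005) for a,b in[(0,0)]]if 0 else [ew(-.056+a,b,.2005) for a in(-.005,.005) for b in(-.05,.05)]
fl=[ew(-.078+a,b,.1715) for a in(0,.14) for b in(-.1,.1)]
overlay(pr+rackf(R)+[box(*T,.2,.24,.03),box(*EE,.23,.28,.165),hb,fl],"fit")
E
```

```text
left ('top', 'scene') [0.60446    0.05165245] 0.14572852849960327
left ('top',) [0.6050622  0.05131342] 0.08407586812973022
left ('scene',) [0.60394004 0.05258213] 0.053954124450683594
right ('top', 'scene') [ 0.58233218 -0.05457328] 0.2684401869773865
right ('top',) [ 0.58240342 -0.05433567] 0.09161198139190674
right ('scene',) [ 0.58057146 -0.05177468] 0.17138129472732544
rack ('top', 'scene') [ 0.51946043 -0.34533832] -10.007719754842112 0.0939021110534668
rack ('top',) [ 0.51984578 -0.34514148] -10.412224368931275 0.061599791049957275
rack ('scene',) [ 0.51921229 -0.34541686] -9.924843384795496 0.032244980335235596
tray [0.54319182 0.36331666] 4.352933194061873 0.1393546462059021
ext ('top', 'scene') [0.57517397 0.01135974] -9.369343198715812 0.08163416385650635
ext ('top',) [0.57592682 0.01116435] -9.245322612305568 0.015362679958343506
ext ('scene',) [0.56912801 0.02048888] -9.763892536680512 0.051081836223602295
```

```bash
python3 - <<'E'
import cv2
a=cv2.imread("pics/top_fit.png")[120:310,90:450];b=cv2.imread("pics/scene_fit.png")[130:400,90:420]
cv2.imwrite("pics/tf.png",cv2.resize(a,None,fx=2.2,fy=2.2,interpolation=2));cv2.imwrite("pics/sf.png",cv2.resize(b,None,fx=2.2,fy=2.2,interpolation=2))
E
```

```text
(no output)
```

View pics/tf.png

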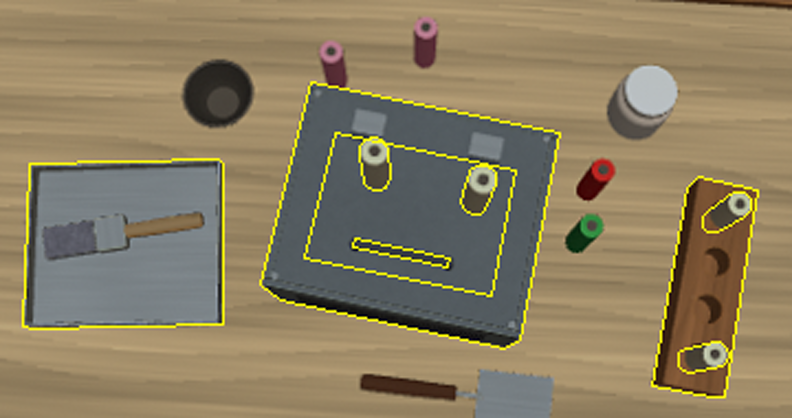

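View pics/sf.png

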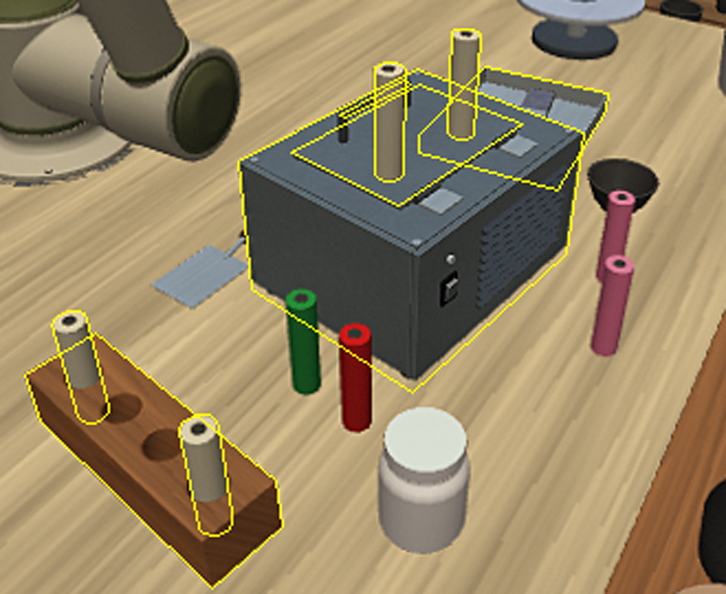

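```bash
python3 - <<'E'
from fit import *
P=pickle.load(open("pose.pkl","rb"))
E=np.array([.5759,.0112,np.radians(-9.25)]);P["ext"]=E;pickle.dump(P,open("pose.pkl","wb"))
R=P["rack"]
def w(E,x,y,z):
    c,s=np.cos(E[2]),np.sin(E[2]);return [E[0]+c*x-s*y,E[1]+s*x+c*y,z]
L=[]
L.append([w(E,-.078+a,b,.1715) for a in(0,.14) for b in(-.1,.1)])
L.append([w(E,-.056+a,b,z) for a in(-.005,.005) for b in(-.05,.05) for z in (.1955,.2055)])
L.append(box(*E,.23,.28,.153,.012))
t=np.linspace(0,2*np.pi,24)
for a in(-.029,.029): L.append([w(R,a+.017*np.cos(q),.017*np.sin(q),.06) for q in t])
for n,d in D.items():
    im=cv2.resize(d["image"][:,:,::-1],None,fx=4,fy=4,interpolation=2)
    for p in L:
        h=cv2.convexHull((proj(d,p)*4+1.5).round().astype(np.int32));cv2.polylines(im,[h],True,(0,255,255),1)
    crops={"top":[(620,1130,820,1400),(780,1220,1520,1780)],"scene":[(560,1200,780,1460),(1060,1600,400,900)]}[n]
    for i,(a,b,c,e) in enumerate(crops): cv2.imwrite(f"pics/z_{n}{i}.png",im[a:b,c:e])
print(w(E,-.056,0,.2005),w(R,-.029,0,.06),w(R,.029,0,.06))
E
```

```text
[np.float64(0.520628203472627), np.float64(0.020201583673814263), 0.2005] [np.float64(0.4909016860038985), np.float64(-0.34029867300214595), 0.06] [np.float64(0.5480191781624925), np.float64(-0.3503779631315626), 0.06]
```

View pics/z_top0.png

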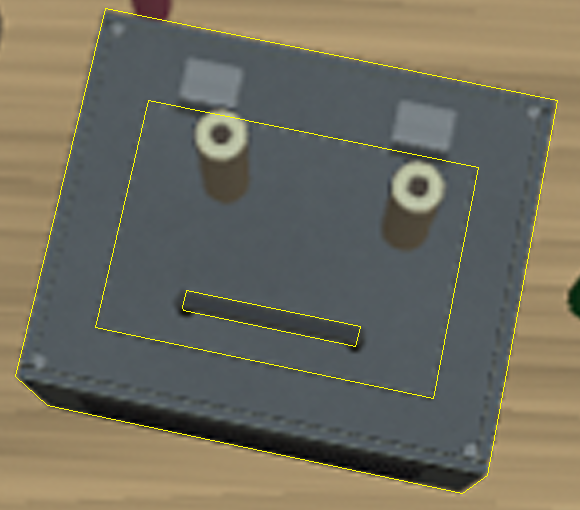

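View pics/z_scene0.png

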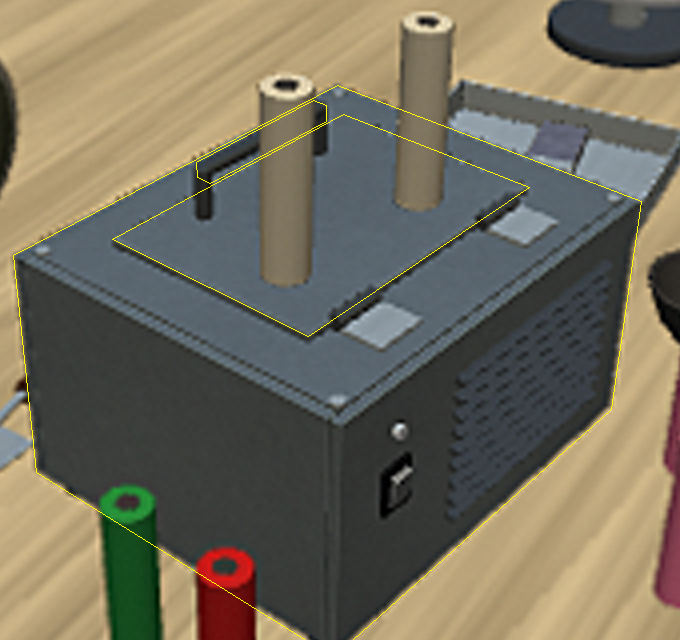

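View pics/z_top1.png

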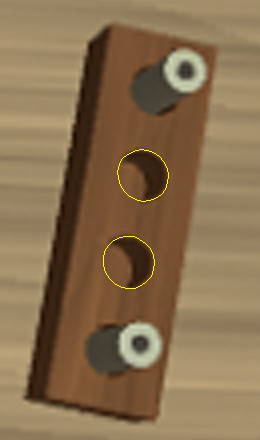

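View pics/z_scene1.png

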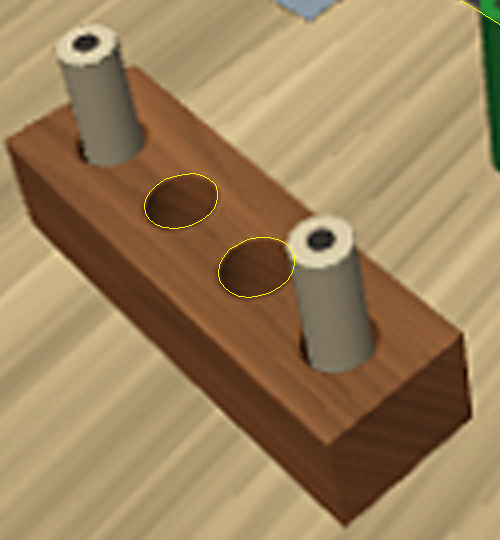

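```bash
python3 - <<'E'
from fit import *
for n,(a,b,c,e) in {"scene":(140,190,195,290),"top":(215,265,225,320)}.items():
    im=D[n]["image"][a:b,c:e,::-1].astype(float)
    im=np.clip((im-20)*2.2,0,255).astype(np.uint8)
    cv2.imwrite(f"pics/e_{n}.png",cv2.resize(im,None,fx=8,fy=8,interpolation=cv2.INTER_NEAREST))
E
```

```text
(no output)
```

View pics/e_scene.png

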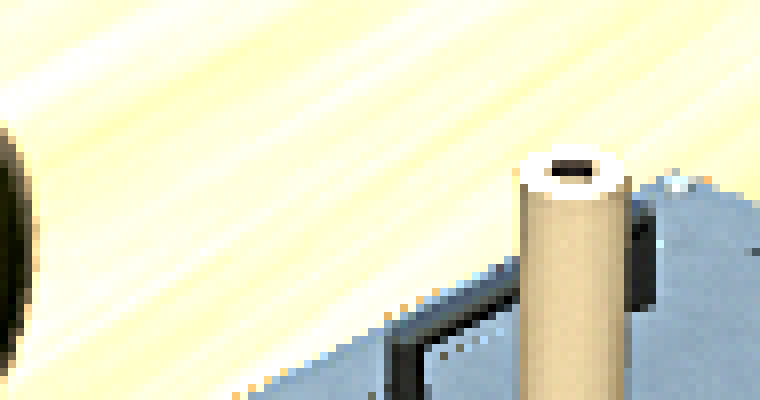

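View pics/e_top.png

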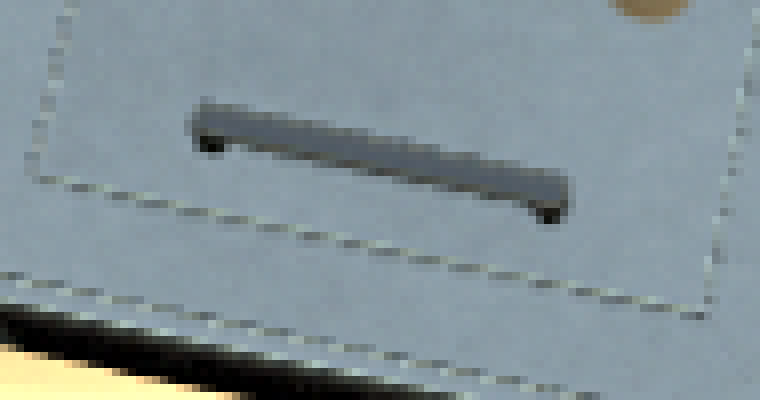

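```bash
python3 - <<'E'
from fit import *
P=pickle.load(open("pose.pkl","rb"));E=P["ext"]
def w(E,x,y,z):
    c,s=np.cos(E[2]),np.sin(E[2]);return [E[0]+c*x-s*y,E[1]+s*x+c*y,z]
t,s=D["top"],D["scene"]
print(proj(t,[w(E,-.056,y,.2005) for y in(.05,0,-.05)]),proj(s,[w(E,-.056,y,.2005) for y in(.05,0,-.05)]))
# mid & ends on z
uv=[[248.9,229.3],[272.1,233.9],[295.5,238.3]]
for z in(.19,.2005):
    q=onplane(t,uv,z);print(z,q,proj(s,q))
# flap front corners px
print(onplane(t,[[229.5,236.5],[312.5,254]],.1715), [w(E,-.078,y,.1715) for y in(.1,-.1)])
E
```

```text
[[250.80682059 229.57157904]
 [272.36182869 234.08999054]
 [294.00101726 238.60545721]] [[274.48505667 167.23478381]
 [260.47323522 174.69398375]
 [245.4134898  182.72531303]]
0.19 [[ 0.53082838  0.07456843  0.19      ]
 [ 0.52270117  0.02093921  0.19      ]
 [ 0.51503433 -0.03291685  0.19      ]] [[276.26664367 170.58631339]
 [261.42546146 178.8433296 ]
 [245.48865252 187.88786033]]
0.2005 [[ 0.52908182  0.07391282  0.2005    ]
 [ 0.52103507  0.0208145   0.2005    ]
 [ 0.51344412 -0.03250843  0.2005    ]] [[275.56932605 166.57126375]
 [260.76745749 174.63159429]
 [244.87726079 183.45983374]]
[[ 0.51476333  0.11990059  0.1715    ]
 [ 0.48298932 -0.07432479  0.1715    ]] [[np.float64(0.5149885399686845), np.float64(0.12243755677312164), 0.1715], [np.float64(0.48284002684791927), np.float64(-0.07496171653892476), 0.1715]]
```

>>> carry_out --plan '[[[0, -0.05, 0], [0, 7.2, 0], 0.085], [[0, -0.055, 0], [0, 7.2, 0], 0.085], [[0, 0, 0], [0, 0, 0], 0.085]]' --force 40

```text
time_s: 1.27
position: [0.1371, -0.5336, 0.3404]
tool_rot: [[-0.0, 0.0, 1.0], [-1.0, -0.009, -0.0], [0.009, -1.0, 0.0]]
ft_force: [-0.6, 0.1, -1.0]
grip_width: 0.085
```

>>> carry_out --plan '[[[-0.02, 0, 0.02], [0, 0, 0], 0.085], [[-0.04, 0, 0.04], [0, 0, 0], 0.085], [[-0.04, 0, 0.04], [0, 0, 0], 0.085], [[-0.04, 0, 0.04], [0, 0, 0], 0.085], [[-0.04, 0, 0.04], [0, 0, 0], 0.085], [[-0.04, 0, 0.04], [0, 0, 0], 0.085], [[-0.04, 0, 0.04], [0, 0, 0], 0.085], [[-0.04, 0, 0.04], [0, 0, 0], 0.085]]'

```text
time_s: 2.28
position: [0.4378, -0.2308, 0.3354]
tool_rot: [[0.001, -0.001, 1.0], [-1.0, 0.001, 0.001], [-0.001, -1.0, -0.001]]
ft_force: [-0.5, -0.7, 0.4]
grip_width: 0.0848
```

>>> carry_out --plan '[[[-0.04, 0, 0.04], [0, 0, 0], 0.085], [[-0.04, 0, 0.035], [0, 0, 0], 0.085], [[-0.04, 0, 0.03], [0, 0, 0], 0.085], [[-0.035, 0, 0.025], [0, 0, 0], 0.085], [[-0.023, 0, 0.014], [0, 0, 0], 0.085], [[0, 0, 0], [0, 0, 0], 0.085], [[0, 0, 0], [0, 0, 0], 0.085]]'

```text
time_s: 3.15
position: [0.5804, -0.055, 0.3357]
tool_rot: [[0.0, -0.001, 1.0], [-1.0, 0.0, 0.0], [-0.0, -1.0, -0.001]]
ft_force: [-0.0, 0.1, -0.3]
grip_width: 0.0851
```

```bash
cat > pic.py <<'E'
from rig import env
from h import *
import sys
s=env.observe();print(s["time_s"],s["position"].round(4),s["tool_rot"].round(3).tolist(),s["ft_force"].round(1),round(float(s["grip_width"]),4),s["q"].round(1))
tag=sys.argv[1];box=eval(sys.argv[2]) if len(sys.argv)>2 else {"scene":(0,560,0,420)}
for n,(a,b,c,d) in box.items():
    D=env.get_image(n);pickle.dump(D,open(f"{n}_{tag}.pkl","wb"))
    im=D["image"][c:d,a:b,::-1];k=min(800/im.shape[1],600/im.shape[0]);cv2.imwrite(f"pics/{n}_{tag}.png",cv2.resize(im,None,fx=k,fy=k,interpolation=2))
E
python3 pic.py a '{"scene":(180,380,60,230),"top":(200,400,120,270)}'
```

```text
3.15 [ 0.5804 -0.055   0.3357] [[0.0, -0.001, 1.0], [-1.0, 0.0, 0.0], [-0.0, -1.0, -0.001]] [-0.   0.1 -0.3] 0.0851 [-17.   22.7  56.   -0.  101.3  72.9]
```

View pics/scene_a.png

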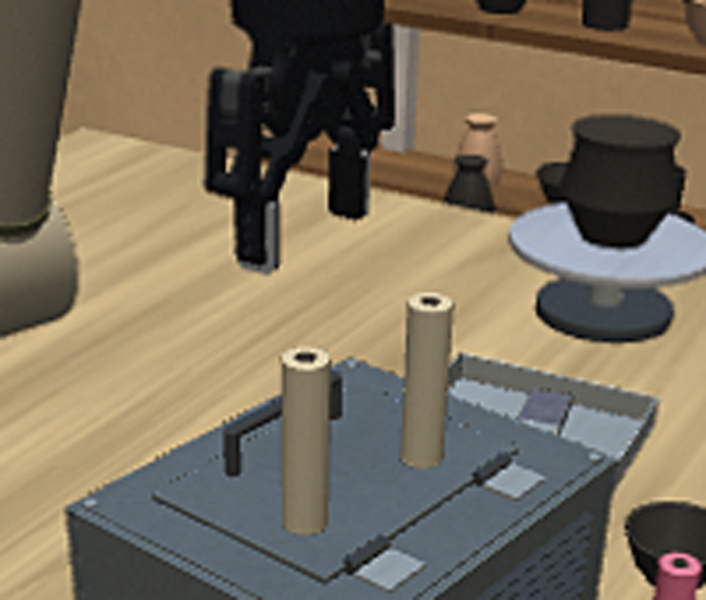

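View pics/top_a.png

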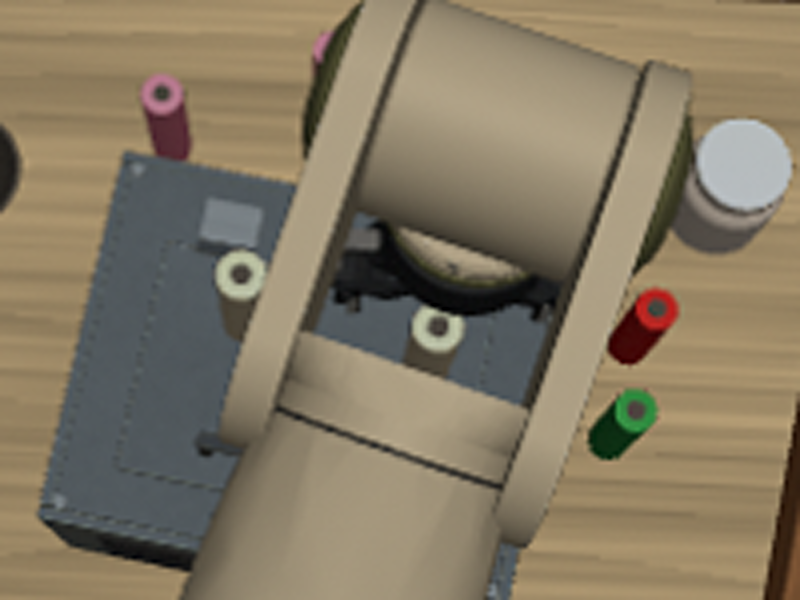

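>>> carry_out --plan '[[[-0.001, 0.03, 0.0015], [0, 0, 0], 0.085], [[0, 0.03, 0], [0, 0, 0], 0.085], [[0, 0.023, 0], [0, 0, 0], 0.085], [[0, 0.02, 0], [0, 0, 0], 0.06], [[0, 0, 0], [0, 0, 0], 0.05], [[0, 0, 0], [0, 0, 0], 0.04]]'

```text
time_s: 4.0
position: [0.5825, -0.054, 0.2344]
tool_rot: [[-0.0, 0.001, 1.0], [-1.0, -0.0, -0.0], [0.0, -1.0, 0.001]]
ft_force: [1.5, -0.5, 0.1]
grip_width: 0.0403
```

```bash
python3 pic.py b '{"scene":(200,360,100,230),"top":(240,340,160,230)}'
```

```text
4.0 [ 0.5825 -0.054   0.2344] [[-0.0, 0.001, 1.0], [-1.0, -0.0, -0.0], [0.0, -1.0, 0.001]] [ 1.5 -0.5  0.1] 0.0403 [-16.9  25.2  68.3   0.   86.4  73.1]
```

View pics/scene_b.png

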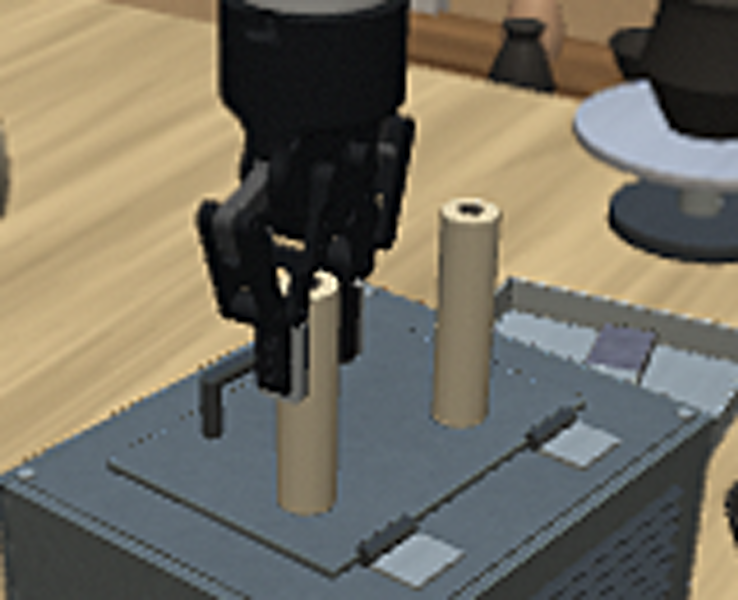

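View pics/top_b.png

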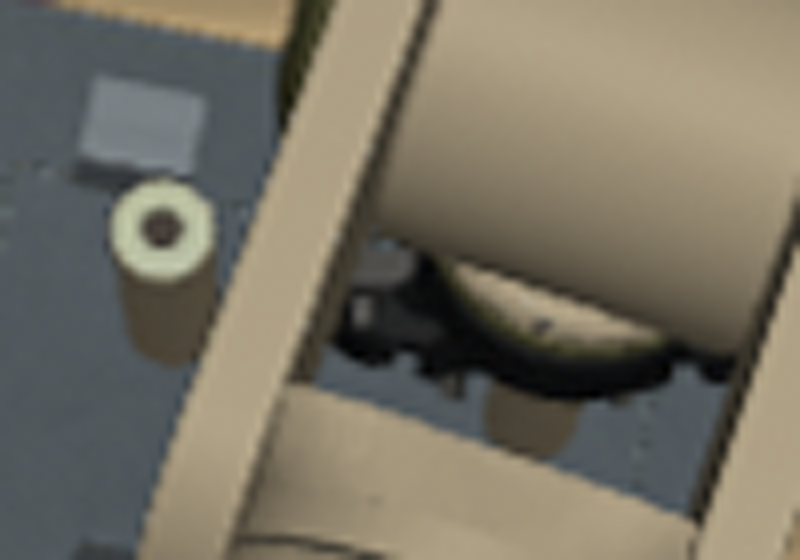

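>>> carry_out --plan '[[[0, 0, 0], [0, 0, 0], 0.034], [[0, 0, 0], [0, 0, 0], 0.03], [[0, 0, 0], [0, 0, 0], 0.02], [[0, 0, 0], [0, 0, 0], 0.01], [[0, 0, 0], [0, 0, 0], 0.01]]'

```text
time_s: 4.72
position: [0.5824, -0.0535, 0.2335]
tool_rot: [[0.0, 0.0, 1.0], [-1.0, -0.0, 0.0], [0.0, -1.0, 0.0]]
ft_force: [-0.8, -0.6, 1.6]
grip_width: 0.0271
```

```bash
python3 pic.py c '{"scene":(200,360,100,230)}'
```

```text
4.725 [ 0.5824 -0.0535  0.2335] [[0.0, 0.0, 1.0], [-1.0, -0.0, 0.0], [0.0, -1.0, 0.0]] [-0.8 -0.6  1.6] 0.0271 [-16.8  25.3  68.3  -0.   86.4  73.1]
```

View pics/scene_c.png

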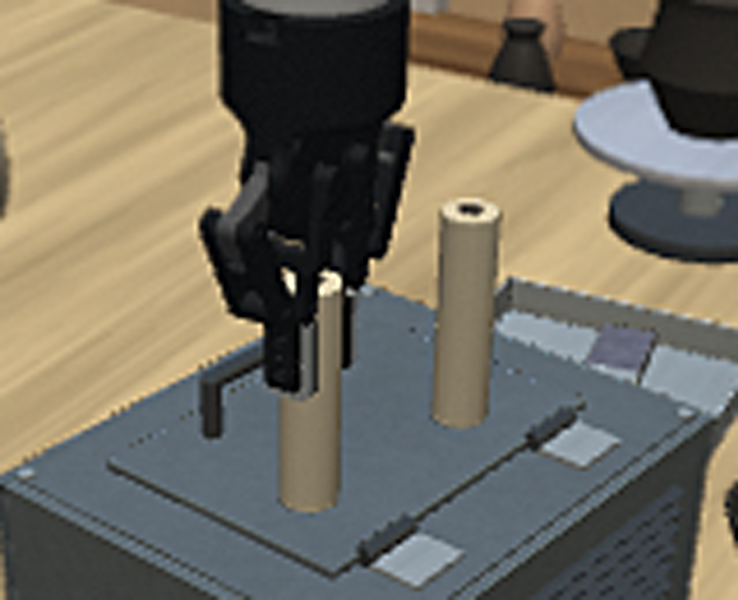

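>>> carry_out --plan '[[[0, -0.015, 0], [0, 0, 0], 0.01], [[0, -0.025, 0], [0, 0, 0], 0.01], [[0.02, -0.015, -0.002], [0, 0, 0], 0.01], [[0.04, 0, -0.005], [0, 0, 0], 0.01], [[0.045, 0, -0.005], [0, 0, 0], 0.01], [[0.045, 0, -0.005], [0, 0, 0], 0.01], [[0.045, 0, -0.005], [0, 0, 0], 0.01], [[0.04, 0, -0.005], [0, 0, 0], 0.01]]'

```text
time_s: 5.78
position: [0.555, -0.29, 0.289]
tool_rot: [[0.0, 0.0, 1.0], [-1.0, 0.0, 0.0], [-0.0, -1.0, 0.0]]
ft_force: [-0.6, 0.6, -2.3]
grip_width: 0.0269
```

>>> carry_out --plan '[[[0.04, 0, -0.005], [0, 0, 0], 0.01], [[0.022, 0, -0.002], [0, 0, 0], 0.01], [[0, 0.04, 0], [0, 0, 0], 0.01], [[0, 0.04, 0], [0, 0, 0], 0.01], [[0, 0.02, 0], [0, 0, 0], 0.01], [[0, 0, 0], [0, 0, 0], 0.01], [[0, 0, 0], [0, 0, 0], 0.01]]'

```text
time_s: 6.65
position: [0.549, -0.3505, 0.1899]
tool_rot: [[0.001, 0.002, 1.0], [-1.0, -0.001, 0.001], [0.001, -1.0, 0.002]]
ft_force: [-0.2, 0.3, -1.4]
grip_width: 0.027
```

```bash
python3 pic.py d '{"scene":(80,300,150,400),"top":(360,480,170,320)}'
```

```text
6.65 [ 0.549  -0.3505  0.1899] [[0.001, 0.002, 1.0], [-1.0, -0.001, 0.001], [0.001, -1.0, 0.002]] [-0.2  0.3 -1.4] 0.027 [-42.9  33.7  60.7   0.   85.5  47. ]
```

View pics/scene_d.png

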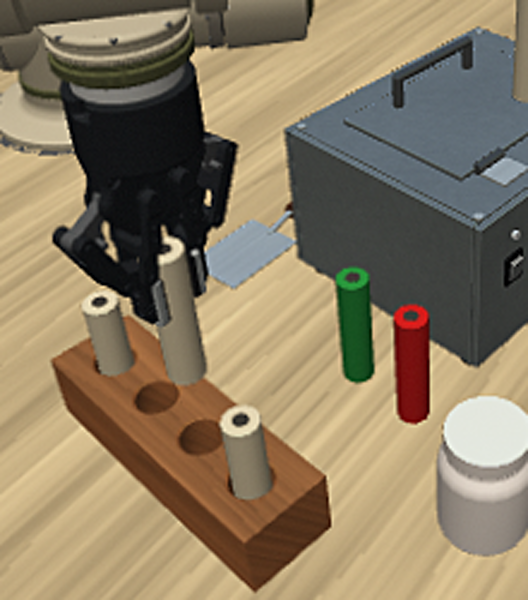

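View pics/top_d.png

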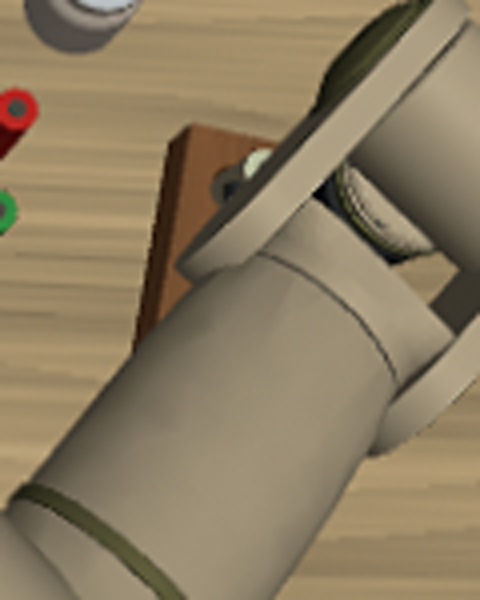

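```bash
cat > ov.py <<'E'
from fit import *
import sys
def ovl(tag,x,y,z0,crop,name,k=5):
    d=pickle.load(open(f"scene_{tag}.pkl","rb"));im=cv2.resize(d["image"][:,:,::-1],None,fx=k,fy=k,interpolation=2)
    h=cv2.convexHull((proj(d,cyl(x,y,z0,.11))*k+2).round().astype(np.int32));cv2.polylines(im,[h],True,(0,255,255),1)
    a,b,c,e=[v*k for v in crop];cv2.imwrite(f"pics/{name}.png",im[c:e,a:b])
E
python3 -c "
from ov import *
ovl('d',.549,-.3505,.128,(90,210,230,350),'ovd')"
```

```text
(no output)
```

View pics/ovd.png

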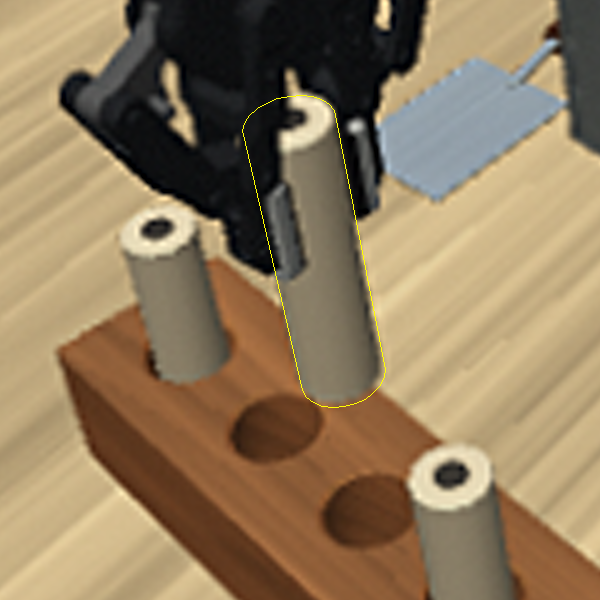

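>>> carry_out --plan '[[[0, 0.03, -0.001], [0, 0, 0], 0.01], [[0, 0.03, 0], [0, 0, 0], 0.01], [[0, 0.015, 0], [0, 0, 0], 0.01], [[0, 0.015, 0], [0, 0, 0], 0.01], [[0, 0, 0], [0, 0, 0], 0.01]]'

```text
time_s: 7.38
position: [0.5474, -0.3504, 0.0979]
tool_rot: [[0.0, -0.001, 1.0], [-1.0, 0.001, 0.0], [-0.001, -1.0, -0.001]]
ft_force: [-0.3, 0.6, -1.7]
grip_width: 0.027
```

>>> carry_out --plan '[[[0, 0.01, 0], [0, 0, 0], 0.01], [[0, 0.01, 0], [0, 0, 0], 0.01], [[0, 0.003, 0], [0, 0, 0], 0.01], [[0, 0, 0], [0, 0, 0], 0.01]]'

```text
time_s: 7.88
position: [0.5474, -0.3504, 0.0751]
tool_rot: [[0.0, -0.0, 1.0], [-1.0, 0.0, 0.0], [-0.0, -1.0, -0.0]]
ft_force: [0.1, -0.3, -1.7]
grip_width: 0.027
```

Continue down gently until contact.

>>> carry_out --plan '[[[0, 0.002, 0], [0, 0, 0], 0.01], [[0, 0.001, 0], [0, 0, 0], 0.01], [[0, 0, 0], [0, 0, 0], 0.01]]'

```text
time_s: 8.25
position: [0.5479, -0.3508, 0.074]
tool_rot: [[0.001, 0.002, 1.0], [-1.0, -0.002, 0.001], [0.002, -1.0, 0.002]]
ft_force: [-1.5, 1.5, 8.1]
grip_width: 0.0274
```

>>> carry_out --plan '[[[0, 0, 0], [0, 0, 0], 0.035], [[0, 0, 0], [0, 0, 0], 0.05], [[0, 0, 0], [0, 0, 0], 0.06], [[0, 0, 0], [0, 0, 0], 0.06], [[0, -0.03, 0], [0, 0, 0], 0.06], [[0, -0.05, 0], [0, 0, 0], 0.07], [[0, -0.06, 0], [0, 0, 0], 0.085], [[0, -0.06, 0], [0, 0, 0], 0.085]]'

```text
time_s: 9.25
position: [0.5472, -0.3502, 0.2742]
tool_rot: [[0.0, -0.0, 1.0], [-1.0, 0.0, 0.0], [-0.0, -1.0, -0.0]]
ft_force: [1.6, 0.0, -0.9]
grip_width: 0.0851
```

```bash
python3 pic.py e '{"scene":(80,300,150,400)}'
```

```text
9.25 [ 0.5472 -0.3502  0.2742] [[0.0, -0.0, 1.0], [-1.0, 0.0, 0.0], [-0.0, -1.0, -0.0]] [ 1.6  0.  -0.9] 0.0851 [-43.   31.2  51.6  -0.   97.3  46.9]
```

View pics/scene_e.png

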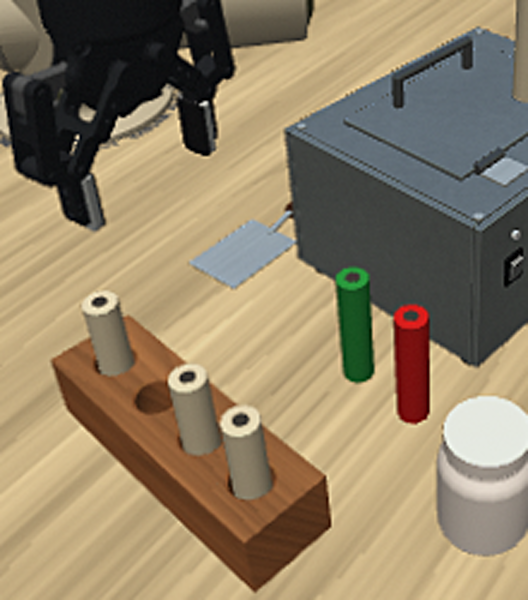

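>>> carry_out --plan '[[[-0.02, -0.04, 0], [0, 0, 0], 0.085], [[-0.045, -0.025, 0.006], [0, 0, 0], 0.085], [[-0.05, 0, 0.008], [0, 0, 0], 0.085], [[-0.05, 0, 0.008], [0, 0, 0], 0.085], [[-0.05, 0, 0.008], [0, 0, 0], 0.085], [[-0.05, 0, 0.008], [0, 0, 0], 0.085], [[-0.05, 0, 0.008], [0, 0, 0], 0.085], [[-0.05, 0, 0.008], [0, 0, 0], 0.085]]'

```text
time_s: 10.3
position: [0.6013, 0.0162, 0.3371]
tool_rot: [[0.0, -0.0, 1.0], [-1.0, -0.0, 0.0], [0.0, -1.0, -0.0]]
ft_force: [0.5, -0.4, 0.7]
grip_width: 0.0849
```

>>> carry_out --plan '[[[-0.037, 0, 0.003], [0, 0, 0], 0.085], [[0, 0, 0], [0, 0, 0], 0.085], [[0, 0, 0], [0, 0, 0], 0.085]]'

```text
time_s: 10.68
position: [0.6043, 0.051, 0.3371]
tool_rot: [[0.0, -0.0, 1.0], [-1.0, -0.0, 0.0], [0.0, -1.0, -0.0]]
ft_force: [-0.3, -0.5, -1.2]
grip_width: 0.085
```

>>> carry_out --plan '[[[0, 0.03, 0], [0, 0, 0], 0.085], [[0, 0.03, 0], [0, 0, 0], 0.085], [[0, 0.025, 0], [0, 0, 0], 0.085], [[0, 0.019, 0], [0, 0, 0], 0.06], [[0, 0, 0], [0, 0, 0], 0.05], [[0, 0, 0], [0, 0, 0], 0.04], [[0, 0, 0], [0, 0, 0], 0.036]]'

```text
time_s: 11.55
position: [0.6046, 0.0512, 0.2343]
tool_rot: [[0.0, 0.002, 1.0], [-1.0, -0.0, 0.0], [0.0, -1.0, 0.002]]
ft_force: [0.2, -0.1, 0.1]
grip_width: 0.0363
```

```bash
python3 pic.py f '{"scene":(200,360,100,230)}'
```

```text
11.55 [0.6046 0.0512 0.2343] [[0.0, 0.002, 1.0], [-1.0, -0.0, 0.0], [0.0, -1.0, 0.002]] [ 0.2 -0.1  0.1] 0.0363 [-6.3 27.5 64.5 -0.  88.  83.7]
```

View pics/scene_f.png

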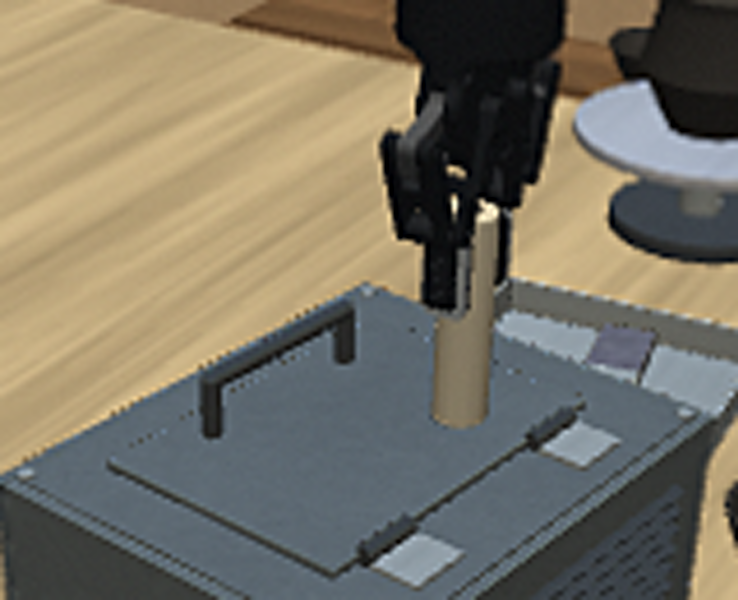

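Straddled; close and lift, then carry to hole 1 (.491, -.340).

>>> carry_out --plan '[[[0, 0, 0], [0, 0, 0], 0.03], [[0, 0, 0], [0, 0, 0], 0.02], [[0, 0, 0], [0, 0, 0], 0.01], [[0, 0, 0], [0, 0, 0], 0.01], [[0, -0.015, 0], [0, 0, 0], 0.01], [[0, -0.025, 0], [0, 0, 0], 0.01], [[0, -0.02, 0], [0, 0, 0], 0.01], [[0, 0, 0], [0, 0, 0], 0.01]]'

```text
time_s: 12.6
position: [0.6046, 0.0516, 0.295]
tool_rot: [[0.001, 0.003, 1.0], [-1.0, -0.0, 0.001], [0.0, -1.0, 0.003]]
ft_force: [0.2, 0.0, -1.9]
grip_width: 0.0274
```

>>> carry_out --plan '[[[0.03, 0, -0.005], [0, 0, 0], 0.01], [[0.045, 0, -0.01], [0, 0, 0], 0.01], [[0.05, 0, -0.015], [0, 0, 0], 0.01], [[0.05, 0, -0.015], [0, 0, 0], 0.01], [[0.05, 0, -0.015], [0, 0, 0], 0.01], [[0.05, 0, -0.015], [0, 0, 0], 0.01], [[0.05, 0, -0.015], [0, 0, 0], 0.01], [[0.04, 0, -0.015], [0, 0, 0], 0.01]]'

```text
time_s: 13.6
position: [0.4984, -0.3151, 0.2921]
tool_rot: [[-0.0, -0.001, 1.0], [-1.0, 0.001, -0.0], [-0.001, -1.0, -0.001]]
ft_force: [1.6, 0.4, -0.6]
grip_width: 0.0272
```

>>> carry_out --plan '[[[0.026, 0, -0.0085], [0, 0, 0], 0.01], [[0, 0.03, 0], [0, 0, 0], 0.01], [[0, 0.04, 0], [0, 0, 0], 0.01], [[0, 0.04, 0], [0, 0, 0], 0.01], [[0, 0, 0], [0, 0, 0], 0.01], [[0, 0, 0], [0, 0, 0], 0.01]]'

```text
time_s: 14.35
position: [0.4914, -0.3398, 0.1847]
tool_rot: [[0.001, 0.001, 1.0], [-1.0, -0.001, 0.001], [0.001, -1.0, 0.001]]
ft_force: [-0.4, 1.3, -0.9]
grip_width: 0.0273
```

```bash
python3 pic.py g '{"scene":(80,300,150,400)}'; python3 -c "
from ov import *
ovl('g',.491,-.340,.123,(80,200,220,340),'ovg')"
```

```text
14.35 [ 0.4914 -0.3398  0.1847] [[0.001, 0.001, 1.0], [-1.0, -0.001, 0.001], [0.001, -1.0, 0.001]] [-0.4  1.3 -0.9] 0.0273 [-46.   28.5  71.    0.   80.3  44. ]
```

View pics/ovg.png

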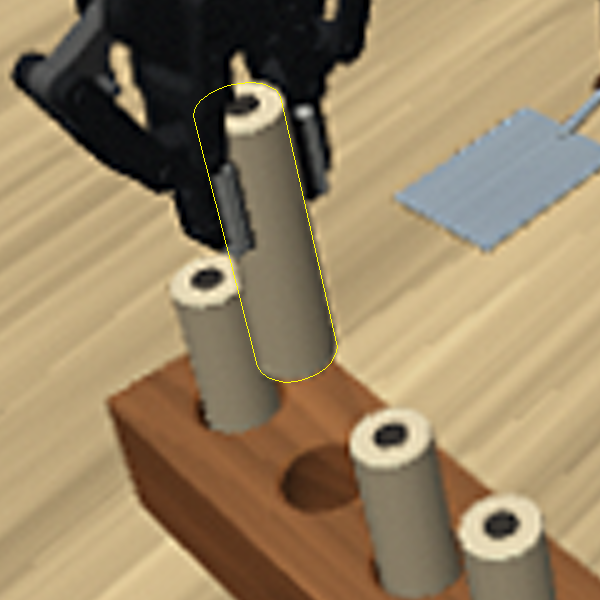

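>>> carry_out --plan '[[[0, 0.03, 0], [0, 0, 0], 0.01], [[0, 0.025, 0], [0, 0, 0], 0.01], [[0, 0.015, 0], [0, 0, 0], 0.01], [[0, 0.015, 0], [0, 0, 0], 0.01], [[0, 0.01, 0], [0, 0, 0], 0.01], [[0, 0.01, 0], [0, 0, 0], 0.01], [[0, 0.003, 0], [0, 0, 0], 0.01], [[0, 0, 0], [0, 0, 0], 0.01]]'

```text
time_s: 15.4
position: [0.491, -0.3396, 0.0754]
tool_rot: [[0.0, 0.0, 1.0], [-1.0, -0.0, 0.0], [0.0, -1.0, 0.0]]
ft_force: [1.2, 0.2, -2.0]
grip_width: 0.0273
```

>>> carry_out --plan '[[[0, 0.002, 0], [0, 0, 0], 0.01], [[0, 0.0015, 0], [0, 0, 0], 0.01], [[0, 0, 0], [0, 0, 0], 0.01]]'

```text
time_s: 15.78
position: [0.4915, -0.3402, 0.074]
tool_rot: [[0.001, 0.002, 1.0], [-1.0, -0.003, 0.001], [0.003, -1.0, 0.002]]
ft_force: [-2.6, 0.8, 12.5]
grip_width: 0.0273
```

>>> carry_out --plan '[[[0, 0, 0], [0, 0, 0], 0.035], [[0, 0, 0], [0, 0, 0], 0.05], [[0, 0, 0], [0, 0, 0], 0.06], [[0, 0, 0], [0, 0, 0], 0.06], [[0, -0.03, 0], [0, 0, 0], 0.06], [[0, -0.05, 0], [0, 0, 0], 0.06], [[0, -0.06, 0], [0, 0, 0], 0.06], [[0, -0.06, 0], [0, 0, 0], 0.06]]'

```text
time_s: 16.77
position: [0.4907, -0.3392, 0.2737]
tool_rot: [[0.0, -0.0, 1.0], [-1.0, 0.0, 0.0], [-0.0, -1.0, -0.0]]
ft_force: [0.3, -1.0, 0.4]
grip_width: 0.0599
```

>>> carry_out --plan '[[[-0.03, -0.03, 0], [0, 0, 0], 0.05], [[-0.05, 0, 0.005], [0, 0, 0], 0.05], [[-0.05, 0, 0.005], [0, 0, 0], 0.05], [[-0.05, 0, 0.005], [0, 0, 0], 0.05], [[-0.05, 0, 0.005], [0, 0, 0], 0.05], [[-0.05, 0, 0.005], [0, 0, 0], 0.05], [[-0.05, 0, 0.0045], [0, 0, 0], 0.05], [[-0.03, 0, 0], [0, 0, 0], 0.05]]'

```text
time_s: 17.77
position: [0.5201, 0.0227, 0.3018]
tool_rot: [[0.002, 0.0, 1.0], [-1.0, 0.0, 0.002], [-0.0, -1.0, 0.0]]
ft_force: [0.5, -0.1, 0.0]
grip_width: 0.0503
```

>>> carry_out --plan '[[[0, 0, 0], [0, -10, 0], 0.05], [[0, 0, 0], [0, -10, 0], 0.05], [[0, 0, 0], [0, -10, 0], 0.05], [[0, 0, 0], [0, -10, 0], 0.05], [[0, 0, 0], [0, -10, 0], 0.05], [[0, 0, 0], [0, -10, 0], 0.05], [[0, 0, 0], [0, -10, 0], 0.05], [[0, 0, 0], [0, -10, 0], 0.05]]'

```text
time_s: 18.77
position: [0.5202, 0.0206, 0.3017]
tool_rot: [[0.986, -0.0, 0.168], [-0.168, 0.0, 0.986], [-0.0, -1.0, 0.0]]
ft_force: [-0.4, -0.8, -0.9]
grip_width: 0.0504
```

>>> carry_out --plan '[[[0, 0, 0], [0, -0.75, 0], 0.05], [[0, 0, 0], [0, 0, 0], 0.05]]'

```text
time_s: 19.02
position: [0.5202, 0.0205, 0.3018]
tool_rot: [[0.987, -0.0, 0.163], [-0.163, -0.0, 0.987], [-0.0, -1.0, -0.0]]
ft_force: [0.3, 1.2, 1.1]
grip_width: 0.0498
```

```bash
python3 pic.py i '{"scene":(80,380,100,350),"top":(200,460,150,310)}'
```

```text
19.025 [0.5202 0.0205 0.3018] [[0.987, -0.0, 0.163], [-0.163, -0.0, 0.987], [-0.0, -1.0, -0.0]] [0.3 1.2 1.1] 0.0498 [-10.8  16.4  70.8  -0.   92.8  -1.4]
```

View pics/scene_i.png

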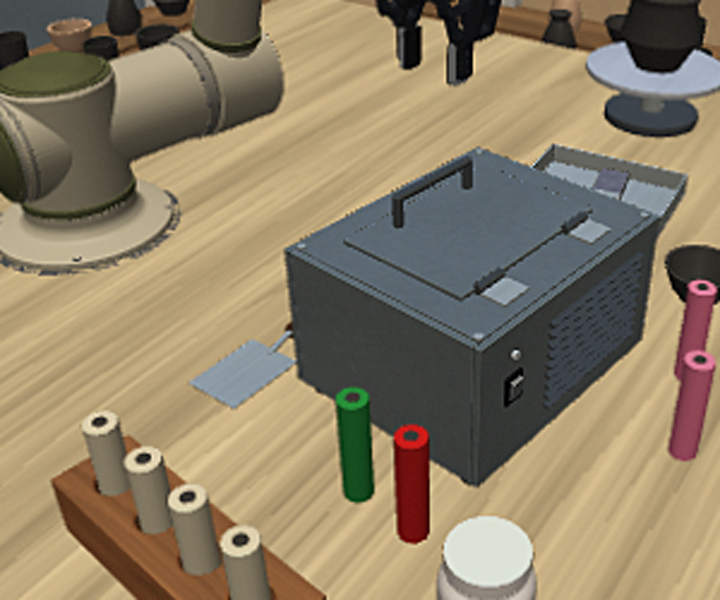

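View pics/top_i.png

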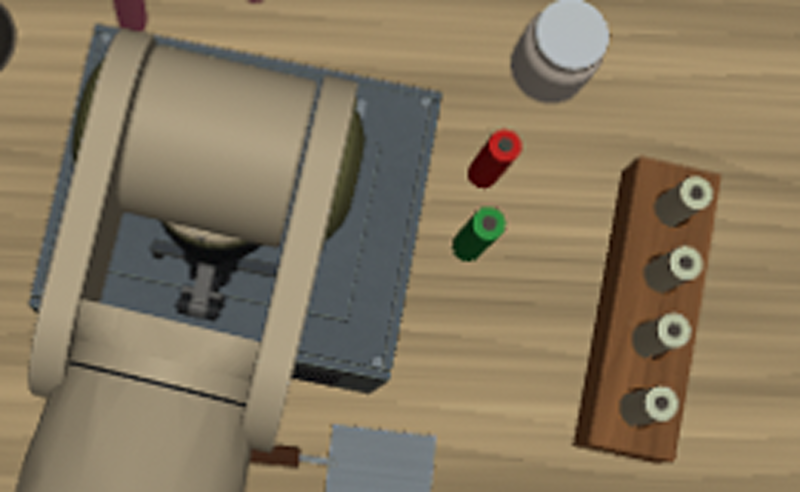

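>>> carry_out --plan '[[[0, 0.03, 0], [0, 0, 0], 0.04], [[0, 0.03, 0], [0, 0, 0], 0.04], [[0, 0.03, 0], [0, 0, 0], 0.04], [[0, 0.023, 0], [0, 0, 0], 0.04], [[0, 0, 0], [0, 0, 0], 0.04]]' --force 30

```text
time_s: 19.75
position: [0.5196, 0.0206, 0.1877]
tool_rot: [[0.987, -0.003, 0.161], [-0.161, 0.001, 0.987], [-0.003, -1.0, 0.0]]
ft_force: [-0.0, 1.0, 0.3]
grip_width: 0.0398
```

```bash
python3 pic.py j '{"scene":(210,330,120,210)}'
```

```text
19.75 [0.5196 0.0206 0.1877] [[0.987, -0.003, 0.161], [-0.161, 0.001, 0.987], [-0.003, -1.0, 0.0]] [-0.   1.   0.3] 0.0398 [-10.8  21.   83.2  -0.   75.9  -1.5]
```

View pics/scene_j.png

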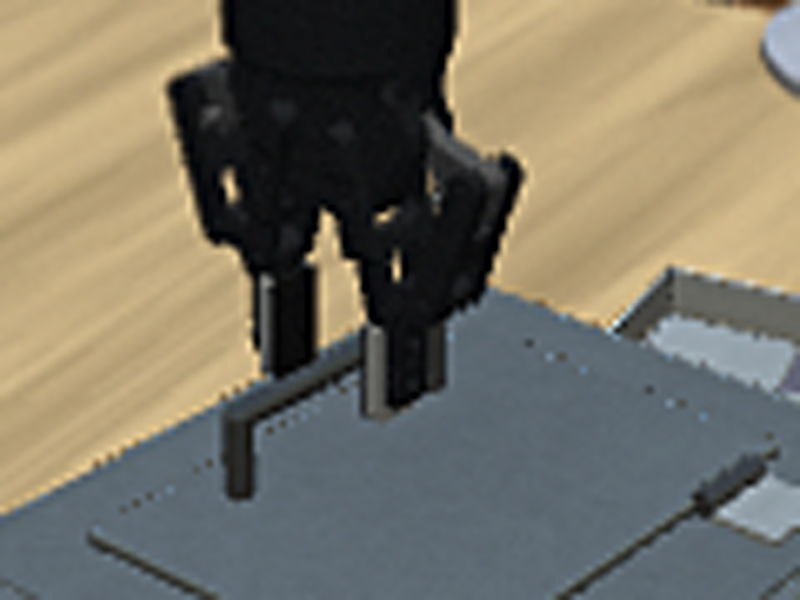

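>>> carry_out --plan '[[[0, 0, 0], [0, 0, 0], 0.025], [[0, 0, 0], [0, 0, 0], 0.015], [[0, 0, 0], [0, 0, 0], 0.005], [[0, 0, 0], [0, 0, 0], 0.0], [[0, 0, 0], [0, 0, 0], 0.0]]'

```text
time_s: 20.42
position: [0.5204, 0.0205, 0.1896]
tool_rot: [[0.987, 0.001, 0.16], [-0.16, -0.0, 0.987], [0.001, -1.0, -0.0]]
ft_force: [-2.1, 0.7, 6.3]
grip_width: 0.0086
```

```bash
python3 -c "
import numpy as np
t=np.radians(np.arange(0,97,6));a=np.radians(180)-np.arctan2(35,118)-t
x,z=.12308*np.cos(a),.12308*np.sin(a)
for i in range(len(t)-1): print(i,round(np.degrees(t[i+1])),round(x[i+1]-x[i],4),round(-(z[i+1]-z[i]),4))
print(x[-1],z[-1])"
```

```text
0 6 0.0043 -0.0121
1 12 0.0056 -0.0116
2 18 0.0067 -0.011
3 24 0.0078 -0.0102
4 30 0.0089 -0.0093
5 36 0.0098 -0.0084
6 42 0.0106 -0.0073
7 48 0.0113 -0.0061
8 54 0.0119 -0.0049
9 60 0.0124 -0.0037
10 66 0.0127 -0.0023
11 72 0.0128 -0.001
12 78 0.0129 0.0003
13 84 0.0128 0.0017
14 90 0.0125 0.003
15 96 0.0121 0.0043
0.047142137050349996 0.11369391062992783
```

>>> carry_out --plan '[[[0.0043, -0.0121, 0], [0, 0, 0], 0], [[0.0056, -0.0116, 0], [0, 0, 0], 0], [[0.0067, -0.011, 0], [0, 0, 0], 0], [[0, 0, 0], [0, 0, 0], 0]]'

```text
time_s: 20.92
position: [0.5364, 0.018, 0.2251]
tool_rot: [[0.987, -0.001, 0.16], [-0.16, 0.0, 0.987], [-0.001, -1.0, -0.0]]
ft_force: [-8.7, 1.1, 5.5]
grip_width: 0.0084
```

```bash
python3 pic.py k '{"scene":(190,360,90,240)}'
```

```text
20.925 [0.5364 0.018  0.2251] [[0.987, -0.001, 0.16], [-0.16, 0.0, 0.987], [-0.001, -1.0, -0.0]] [-8.7  1.1  5.5] 0.0084 [-10.7  20.8  77.   -0.   82.2  -1.5]
```

View pics/scene_k.png

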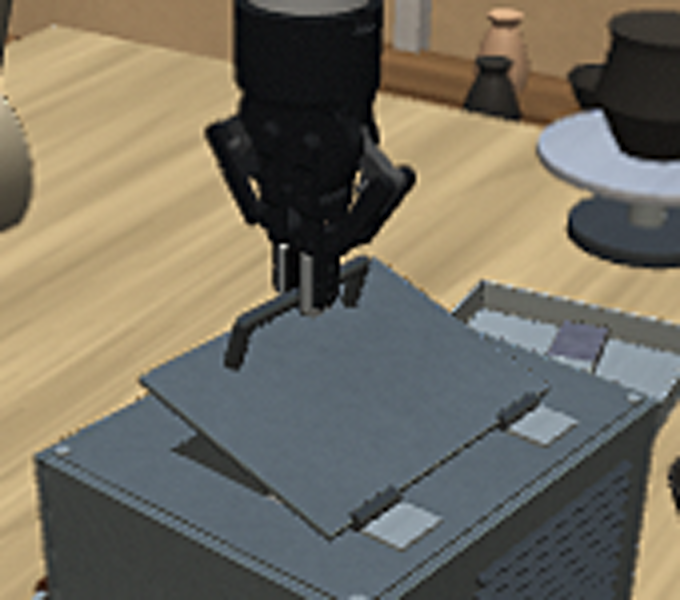

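>>> carry_out --plan '[[[0.0078, -0.0102, 0], [0, 0, 0], 0], [[0.0089, -0.0093, 0], [0, 0, 0], 0], [[0.0098, -0.0084, 0], [0, 0, 0], 0], [[0.0106, -0.0073, 0], [0, 0, 0], 0], [[0, 0, 0], [0, 0, 0], 0]]'

```text
time_s: 21.6
position: [0.5733, 0.0121, 0.2623]
tool_rot: [[0.987, 0.002, 0.16], [-0.16, -0.0, 0.987], [0.002, -1.0, 0.0]]
ft_force: [-9.6, 1.7, 14.9]
grip_width: 0.0083
```

>>> carry_out --plan '[[[0.0113, -0.0061, 0], [0, 0, 0], 0], [[0.0119, -0.0049, 0], [0, 0, 0], 0], [[0.0124, -0.0037, 0], [0, 0, 0], 0], [[0.0127, -0.0023, 0], [0, 0, 0], 0], [[0, 0, 0], [0, 0, 0], 0]]'

```text
time_s: 22.22
position: [0.6224, 0.0043, 0.278]
tool_rot: [[0.987, 0.005, 0.16], [-0.16, -0.0, 0.987], [0.005, -1.0, 0.001]]
ft_force: [1.2, 1.6, 5.2]
grip_width: 0.0086
```

```bash
python3 pic.py l '{"scene":(190,360,70,240)}'
```

```text
22.225 [0.6224 0.0043 0.278 ] [[0.987, 0.005, 0.16], [-0.16, -0.0, 0.987], [0.005, -1.0, 0.001]] [1.2 1.6 5.2] 0.0086 [-10.5  27.9  56.7   0.   95.1  -1.3]
```

View pics/scene_l.png

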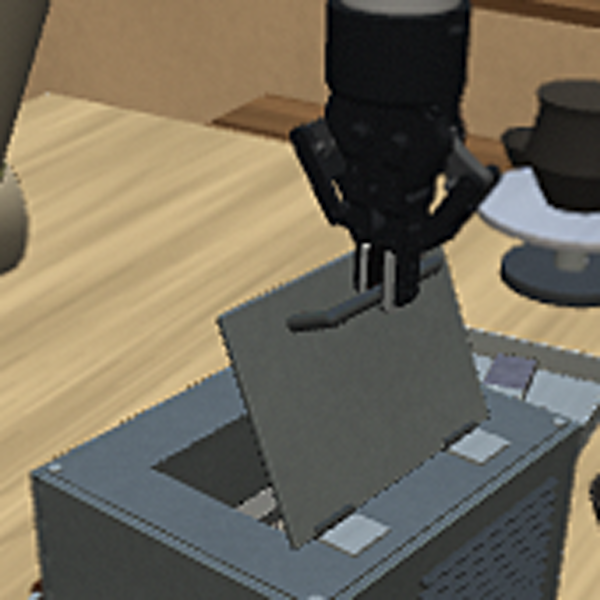

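>>> carry_out --plan '[[[0.0128, -0.001, 0], [0, 0, 0], 0], [[0.0129, 0.0003, 0], [0, 0, 0], 0], [[0.0128, 0.0017, 0], [0, 0, 0], 0], [[0.0125, 0.003, 0], [0, 0, 0], 0], [[0.0121, 0.0043, 0], [0, 0, 0], 0], [[0, 0, 0], [0, 0, 0], 0]]'

```text
time_s: 23.02
position: [0.685, -0.0058, 0.268]
tool_rot: [[0.987, 0.004, 0.16], [-0.16, 0.0, 0.987], [0.004, -1.0, 0.001]]
ft_force: [4.8, 2.3, 3.1]
grip_width: 0.0083
```

```bash
python3 pic.py m '{"scene":(190,390,60,230),"top":(180,380,100,300)}'
```

```text
23.025 [ 0.685  -0.0058  0.268 ] [[0.987, 0.004, 0.16], [-0.16, 0.0, 0.987], [0.004, -1.0, 0.001]] [4.8 2.3 3.1] 0.0083 [-10.4  35.3  45.    0.1  99.4  -1.2]
```

View pics/scene_m.png

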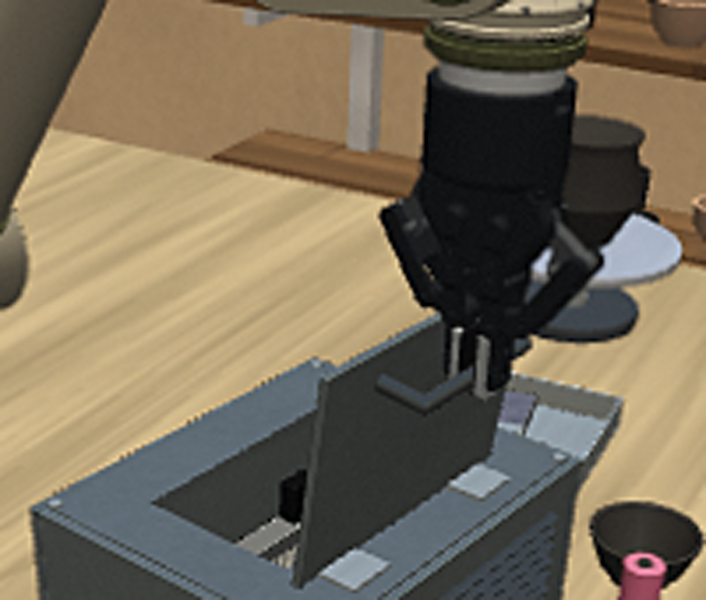

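View pics/top_m.png

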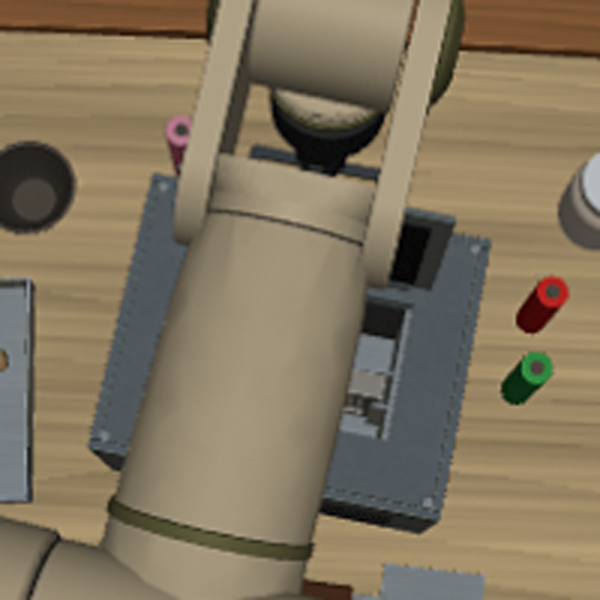

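>>> carry_out --plan '[[[0, 0, 0], [0, 0, 0], 0.015], [[0, 0, 0], [0, 0, 0], 0.021], [[0.003, 0, 0], [0, 0, 0], 0.021], [[0, -0.01, 0], [0, 0, 0], 0.021], [[0, -0.02, 0], [0, 0, 0], 0.021], [[0, -0.03, 0], [0, 0, 0], 0.021], [[0, -0.04, 0], [0, 0, 0], 0.021], [[0, 0, 0], [0, 0, 0], 0.021]]'

```text
time_s: 24.12
position: [0.6865, -0.0065, 0.3716]
tool_rot: [[0.987, 0.007, 0.16], [-0.16, -0.001, 0.987], [0.008, -1.0, -0.0]]
ft_force: [0.3, -0.2, -1.1]
grip_width: 0.0211
```

```bash
python3 pic.py n '{"scene":(190,390,60,230),"top":(180,380,100,300)}'
```

```text
24.125 [ 0.6865 -0.0065  0.3716] [[0.987, 0.007, 0.16], [-0.16, -0.001, 0.987], [0.008, -1.0, -0.0]] [ 0.3 -0.2 -1.1] 0.0211 [-10.4  35.8  27.8  -0.  115.9  -1.2]
```

View pics/scene_n.png

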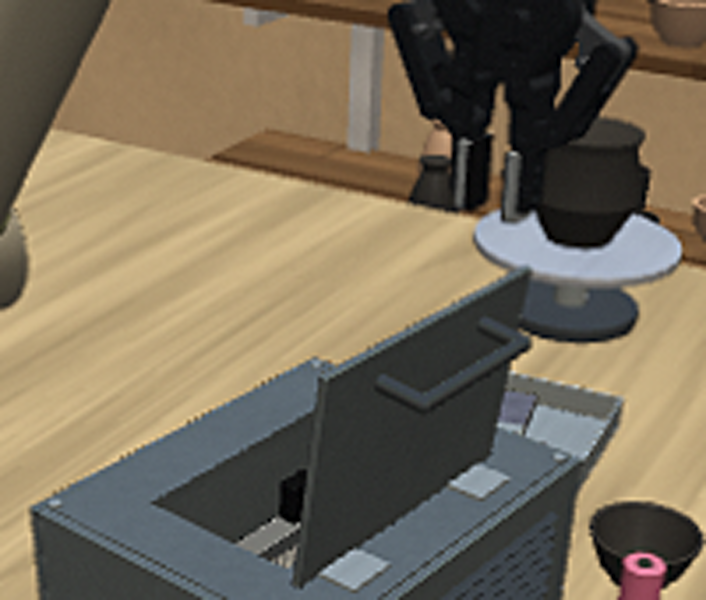

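>>> carry_out --plan '[[[-0.02, 0, 0], [0, 0, 0], 0.021], [[-0.03, 0, 0], [0, 0, 0], 0.025], [[-0.035, 0, 0], [0, 0, 0], 0.035], [[-0.03, 0, 0], [0, 0, 0], 0.04], [[-0.012, 0, 0], [0, 0, 0], 0.04], [[0, 0.04, 0], [0, 0, 0], 0.04], [[0, 0, 0], [0, 0, 0], 0.04]]'

```text
time_s: 25.1
position: [0.5602, 0.014, 0.3246]
tool_rot: [[0.987, -0.007, 0.16], [-0.16, 0.001, 0.987], [-0.007, -1.0, 0.0]]
ft_force: [-1.2, -0.2, 0.8]
grip_width: 0.0401
```

```bash
python3 pic.py o '{"scene":(190,390,60,230)}'; python3 - <<'E'
from fit import *
d=pickle.load(open("scene_o.pkl","rb"));P=pickle.load(open("pose.pkl","rb"));E=P["ext"]
c,s=np.cos(E[2]),np.sin(E[2])
w=lambda x,y,z:[E[0]+c*x-s*y,E[1]+s*x+c*y,z]
k=6;im=cv2.resize(d["image"][:,:,::-1],None,fx=k,fy=k,interpolation=2)
def dr(p,col=(0,255,255)):
    h=cv2.convexHull((proj(d,p)*k+2.5).round().astype(np.int32));cv2.polylines(im,[h],True,col,1)
dr([w(-.015+a,b,z) for a in(-.007,.007) for b in(-.012,.012) for z in(.132,.161)])
dr([w(a,b,.165) for a in(-.061,.049) for b in(-.084,.084)],(0,255,0))
for th in(96,):
    t=np.radians(th);h=np.array([.062,.1655])
    f=lambda r,n:(h[0]+-r*np.cos(t)+n*np.sin(t),h[1]+r*np.sin(t)+n*np.cos(t))
    dr([w(f(r,n)[0],b,f(r,n)[1]) for r in(0,.14) for n in(0,.006) for b in(-.1,.1)],(0,0,255))
cv2.imwrite("pics/ovo.png",im[120*k:220*k,230*k:350*k])
E
```

```text
25.1 [0.5602 0.014  0.3246] [[0.987, -0.007, 0.16], [-0.16, 0.001, 0.987], [-0.007, -1.0, 0.0]] [-1.2 -0.2  0.8] 0.0401 [-10.7  20.5  61.2   0.   98.7  -1.4]
```

View pics/ovo.png

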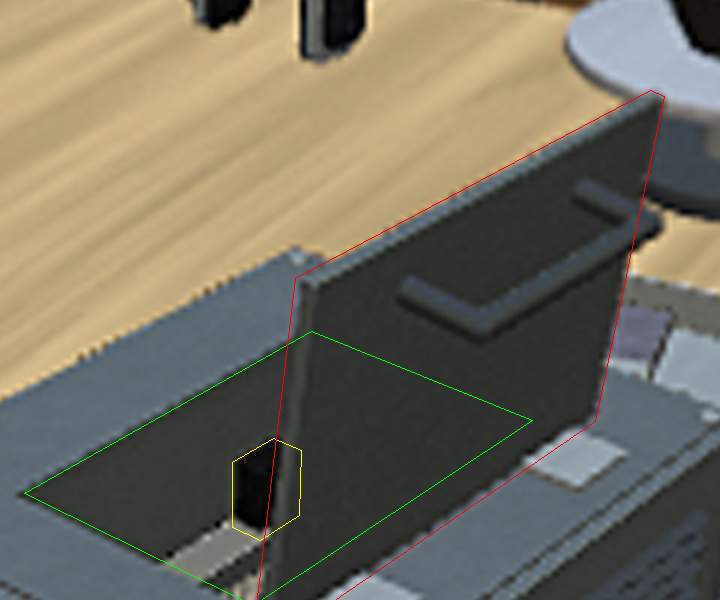

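View pics/scene_o.png

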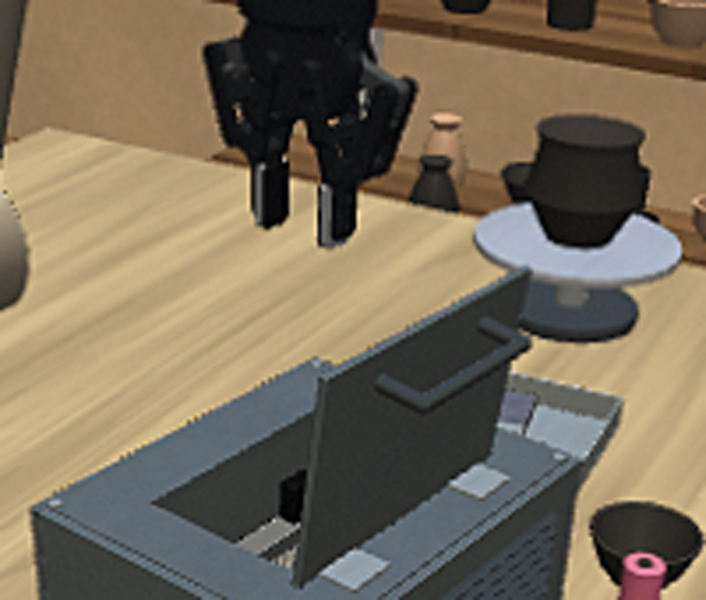

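>>> carry_out --plan '[[[0.001, 0.035, 0], [0, 0, 0], 0.034], [[0, 0.04, 0], [0, 0, 0], 0.034], [[0, 0.035, 0], [0, 0, 0], 0.034], [[0, 0.03, 0], [0, 0, 0], 0.034], [[0, 0.025, 0], [0, 0, 0], 0.034], [[0, 0.015, 0], [0, 0, 0], 0.034], [[0, 0.008, 0], [0, 0, 0], 0.034], [[0, 0, 0], [0, 0, 0], 0.034]]' --force 60

```text
time_s: 26.15
position: [0.5622, 0.0137, 0.1398]
tool_rot: [[0.987, 0.0, 0.16], [-0.16, -0.0, 0.987], [0.0, -1.0, -0.0]]
ft_force: [0.2, 0.0, 0.1]
grip_width: 0.0339
```

```bash
python3 pic.py p '{"scene":(210,350,90,230)}'
```

```text
26.15 [0.5622 0.0137 0.1398] [[0.987, 0.0, 0.16], [-0.16, -0.0, 0.987], [0.0, -1.0, -0.0]] [0.2 0.  0.1] 0.0339 [-10.7  27.7  80.7  -0.   71.6  -1.4]
```

View pics/scene_p.png

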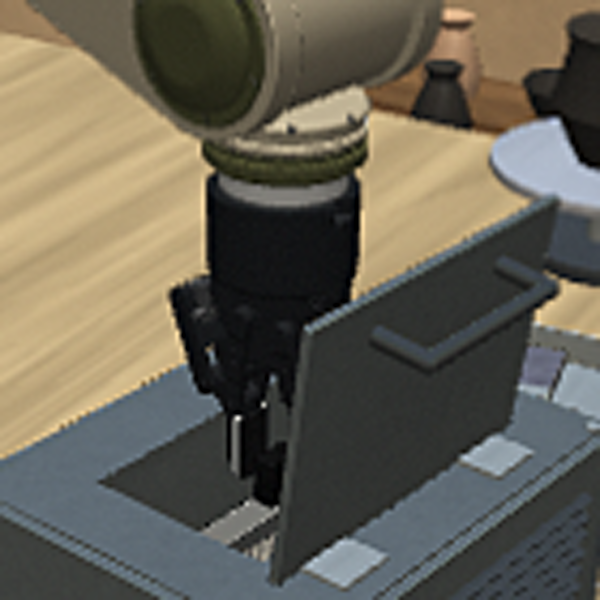

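>>> carry_out --plan '[[[0, 0.002, 0], [0, 0, 0], 0.028], [[0, 0, 0], [0, 0, 0], 0.02], [[0, 0, 0], [0, 0, 0], 0.012], [[0, 0, 0], [0, 0, 0], 0.004], [[0, 0, 0], [0, 0, 0], 0.0], [[0, 0, 0], [0, 0, 0], 0.0]]'

```text
time_s: 26.95
position: [0.562, 0.0138, 0.1378]
tool_rot: [[0.987, 0.001, 0.16], [-0.16, -0.0, 0.987], [0.001, -1.0, 0.0]]
ft_force: [-0.4, 0.8, 5.4]
grip_width: 0.0131
```

Gripped (13 mm). Lift straight up slowly.

>>> carry_out --plan '[[[0, -0.008, 0], [0, 0, 0], 0], [[0, -0.015, 0], [0, 0, 0], 0], [[0, -0.02, 0], [0, 0, 0], 0], [[0, 0, 0], [0, 0, 0], 0]]'

```text
time_s: 27.45
position: [0.5625, 0.0137, 0.1821]
tool_rot: [[0.987, 0.003, 0.16], [-0.16, -0.001, 0.987], [0.003, -1.0, -0.0]]
ft_force: [0.4, 0.2, -2.7]
grip_width: 0.0132
```

```bash
python3 pic.py q '{"scene":(210,350,90,230)}'
```

```text
27.45 [0.5625 0.0137 0.1821] [[0.987, 0.003, 0.16], [-0.16, -0.001, 0.987], [0.003, -1.0, -0.0]] [ 0.4  0.2 -2.7] 0.0132 [-10.7  25.2  77.2   0.   77.3  -1.4]
```

View pics/scene_q.png

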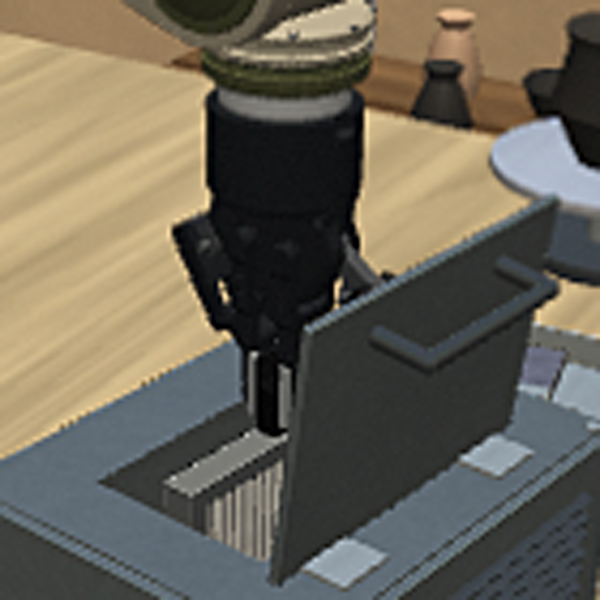

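>>> carry_out --plan '[[[0, -0.02, 0], [0, 0, 0], 0], [[0, -0.022, 0], [0, 0, 0], 0], [[0, -0.022, 0], [0, 0, 0], 0], [[0, -0.022, 0], [0, 0, 0], 0], [[0, -0.022, 0], [0, 0, 0], 0], [[0, -0.015, 0], [0, 0, 0], 0], [[0, -0.007, 0], [0, 0, 0], 0], [[0, 0, 0], [0, 0, 0], 0]]'

```text
time_s: 28.5
position: [0.5618, 0.0138, 0.3099]
tool_rot: [[0.987, -0.001, 0.16], [-0.16, 0.0, 0.987], [-0.001, -1.0, 0.0]]
ft_force: [0.3, -0.4, -2.9]
grip_width: 0.0126
```

```bash
python3 pic.py r '{"scene":(200,380,60,240)}'; python3 - <<'E'
import numpy as np,pickle
from rig import env
s=env.observe();P=pickle.load(open("pose.pkl","rb"));t=P["tray"];print(t)
d=np.array([t[0],t[1],0])-s["position"];print(s["tool_rot"].T@d)
E
```

```text
28.5 [0.5618 0.0138 0.3099] [[0.987, -0.001, 0.16], [-0.16, 0.0, 0.987], [-0.001, -1.0, 0.0]] [ 0.3 -0.4 -2.9] 0.0126 [-10.7  20.7  63.2   0.   96.1  -1.4]
[0.54319182 0.36331666 0.07597302]
[-0.07379649  0.30969161  0.34199672]
```

View pics/scene_r.png

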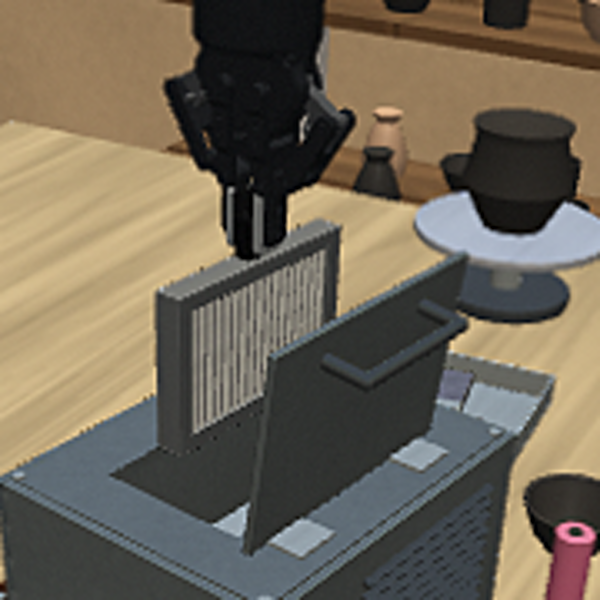

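>>> carry_out --plan '[[[-0.003, 0, 0.012], [0, 0, 0], 0], [[-0.005, 0, 0.022], [0, 0, 0], 0], [[-0.006, 0, 0.028], [0, 0, 0], 0], [[-0.006, 0, 0.028], [0, 0, 0], 0], [[-0.006, 0, 0.028], [0, 0, 0], 0], [[-0.006, 0, 0.028], [0, 0, 0], 0], [[-0.006, 0, 0.028], [0, 0, 0], 0], [[-0.006, 0, 0.028], [0, 0, 0], 0]]'

```text
time_s: 29.55
position: [0.5502, 0.222, 0.3099]
tool_rot: [[0.987, -0.001, 0.16], [-0.16, 0.0, 0.987], [-0.001, -1.0, -0.0]]
ft_force: [-0.0, -0.0, -3.5]
grip_width: 0.0125
```

>>> carry_out --plan '[[[-0.006, 0, 0.028], [0, 0, 0], 0], [[-0.006, 0, 0.028], [0, 0, 0], 0], [[-0.006, 0, 0.028], [0, 0, 0], 0], [[-0.005, 0, 0.024], [0, 0, 0], 0], [[-0.004, 0, 0.019], [0, 0, 0], 0], [[-0.003, 0, 0.013], [0, 0, 0], 0], [[0, 0, 0], [0, 0, 0], 0], [[0, 0, 0], [0, 0, 0], 0]]'

```text
time_s: 30.55
position: [0.5438, 0.3626, 0.3105]
tool_rot: [[0.987, 0.0, 0.161], [-0.161, -0.0, 0.987], [0.0, -1.0, -0.0]]
ft_force: [0.9, -1.0, -2.9]
grip_width: 0.0126
```

```bash
python3 pic.py s '{"scene":(0,560,0,420),"top":(0,560,0,420)}'
```

```text
30.55 [0.5438 0.3626 0.3105] [[0.987, 0.0, 0.161], [-0.161, -0.0, 0.987], [0.0, -1.0, -0.0]] [ 0.9 -1.  -2.9] 0.0126 [ 23.3  31.2  45.9  -0.  103.   32.6]
```

View pics/scene_s.png

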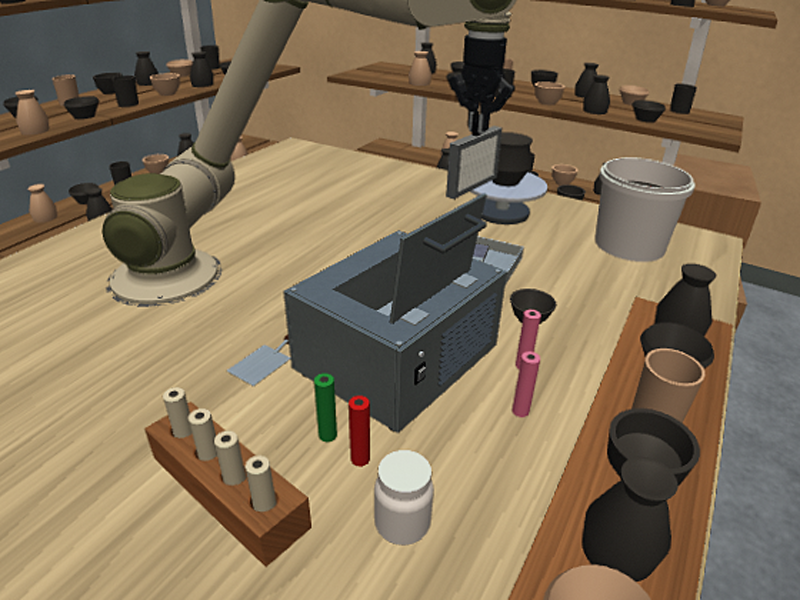

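View pics/top_s.png

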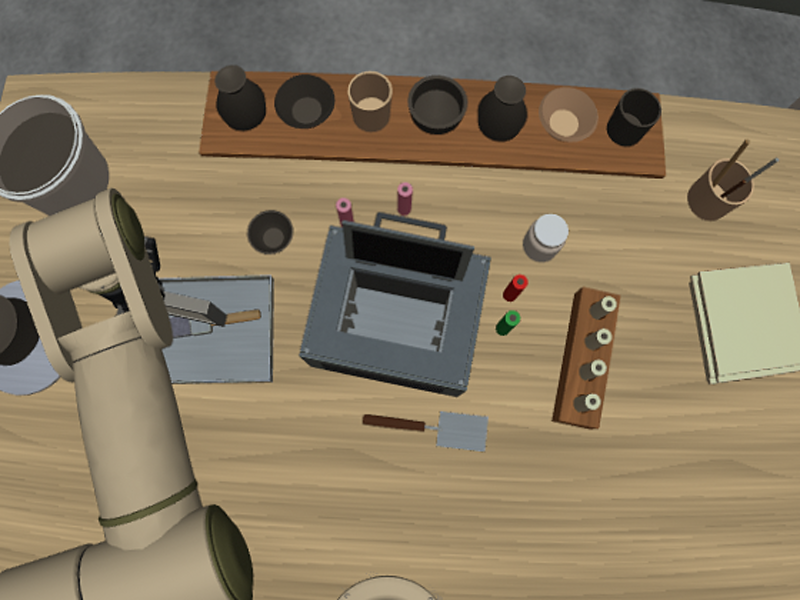

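>>> carry_out --plan '[[[0, 0, 0], [0, 0, 0], 0], [[0, 0, 0], [0, 0, 0], 0], [[0, 0, 0], [0, 0, 0], 0], [[0, 0, 0], [0, 0, 0], 0]]'

```text
time_s: 31.15
position: [0.5436, 0.3632, 0.3104]
tool_rot: [[0.987, 0.0, 0.16], [-0.16, 0.0, 0.987], [0.0, -1.0, 0.0]]
ft_force: [0.6, 0.3, -2.9]
grip_width: 0.0129
```

```bash
python3 -c "
from rig import env
s=env.observe();print(s['position'],s['qvel'],s['ft_force'],s['grip_width']);print(env.close_job())"
```

```text
[0.54359709 0.36320233 0.31043943] [ 0.02474473 -0.0549217  -0.01601207  0.07194043 -0.04105275 -0.05131426] [ 0.60031977  0.29624304 -2.86441382] 0.01290562940501713
the job is handed in; nothing more can be done
None
```

The job is done and handed in at about 31 s, well inside the 72 s limit; no verdict was reported.

- **Props:** Both kiln props stand in the rack's two inner holes. Each touched the hole floor with 8 to 12 N before I let go. The last pictures show them level with the outer props.
- **Flap:** I lifted it by its handle to slightly past upright, about 96 to 100°. It stayed open after release.
- **Filter plate:** I drew it straight up by its grip and am holding it upright and still. Its underside is about 0.2 m above the bench, and the tool is within 1 mm of my estimate of the tray's middle. That estimate came from the overhead picture alone and may be a few mm off. The load on the wrist is about 2.9 N, as expected for the plate.
- **Everything else:** The last pictures show nothing else moved. The arm partly hid the tray and brush in the overhead view, so I could not check those two fully.

No check failed. The highest wrist force I saw between moves was about 18 N, while opening the flap.

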